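# Refit a pipette's thumb button and check both stops

### The job

Push the loose orange thumb button fully home on the tapered plunger stub of the pipette in the slanted stand, pressing on down through the soft first stop to the firm second stop, then let go so that the plunger is fully up with the button still on. Then press the plunger again to the first stop, hold it against that stop for a full second with the second stop not pushed in, and let it come all the way up. Leave the jar, the vial and the beaker where they are.

Things in the scene. Friction and masses are not known exactly. Their poses are not given: they have to be found in the camera images.
- button: Loose orange thumb button: a ribbed round cap 24 mm across, 32 mm high, about 20 g, standing on the bench mouth down. Origin at the centre of its open lower rim, z up through the closed top. Tapered bore, 10 mm across near the mouth, narrowing to 8.4 mm, 23 mm deep, with a counterbore 18 mm across in the first 3.5 mm.
- button_top (a point): Centre of the button's flat top, 32 mm above its rim; the place to press. On the stub the button slides freely until about 3.5 mm from home and then jams; 10 to 18 N along the axis push it home, where friction alone holds it. The plunger gives way under it meanwhile.
- stand: Aluminium stand fixed to the bench, base 200 x 105 x 12 mm, origin underneath near the middle. A white and blue pipette is clamped in it, leaning 35 degrees from vertical, its upper end towards the stand's -x (about to the robot). The pipette's head is 33 mm across; a finger hook on its upper side reaches 40 mm from the axis, 6 mm below the head's top face.
- shoulder (a point): Centre of the top face of the plunger's flange (21 mm across), moving with the plunger; z is the pipette's axis, pointing up out of it. The button is home when its rim lies on this face. With the plunger up, the face stands 26 mm above the pipette's head along the axis.
- stub_tip (a point): Tip of the steel stub on the plunger, 20 mm beyond the shoulder on the same axis; moves with the plunger. The stub is 11.2 mm across at the shoulder, 9.6 mm at 16 mm and ends in a cone nose 4 mm across.
- plunger (a joint): Travel of the plunger into the pipette along its axis, m; 0 fully up. A soft spring lifts it (1.4 N at the top, 0.12 N more per mm), slightly damped (25 N per m/s). After 9 to 15 mm, depending on a volume setting that cannot be seen, it meets the first stop.
- first_stop (a joint): Squeeze of the rubber pad of the first stop, m; 0 when not touched, at most 0.002, about 2 N per mm on top of the plunger's spring. The first stop is being felt when this exceeds 0.6 mm.
- second_stop (a joint): Travel of the pad with its sleeve beyond the first stop, m; it starts to give only when about 7 N act on the first stop, then 1 N more per mm; 0.0045 is the hard second stop (about 15 N in all on the button there).
- jar_small: Small clear jar with white lid, 39 x 39 x 46 mm, origin under its centre; bystander.
- vial_blue: White vial with blue cap, 19 x 19 x 32 mm, origin under its centre; bystander.
- beaker: Clear plastic beaker, 56 x 60 x 68 mm, origin under its centre; bystander.
Not all that is in view belongs to the job. Several things have the shape of the button; the one meant has the colours described above.

How it is judged:
On the way, in this order (a step that is already met when the one before it is completed fails the run):
1. the button is home on the stub and the plunger is down at the second stop (distance between button and shoulder below 0.002 m and angle between the z axis of button and the z axis of shoulder, either way round below 0.1 rad and value of joint second_stop above 0.0036 m), for 0.1 s.
2. let go, the plunger has risen fully with the button still home (distance between button and shoulder below 0.002 m and angle between the z axis of button and the z axis of shoulder, either way round below 0.1 rad and value of joint plunger below 0.0015 m and value of joint second_stop below 0.0008 m and contact force between the fingers and button below 0.05 N), for 0.2 s.
3. the plunger is held against the first stop, the second stop not pushed in (distance between button and shoulder below 0.002 m and angle between the z axis of button and the z axis of shoulder, either way round below 0.1 rad and value of joint first_stop above 0.0006 m and value of joint second_stop below 0.001 m), for 0.8 s.
At the end, for the whole second after the job is handed in: The button sits on the stub with its rim within 2 mm of the shoulder and its axis within 0.1 rad of the pipette's, at rest; the plunger is fully up (travel under 1.5 mm, second stop under 0.8 mm) (distance between button and shoulder below 0.002 m and angle between the z axis of button and the z axis of shoulder, either way round below 0.1 rad and value of joint plunger below 0.0015 m and value of joint second_stop below 0.0008 m and linear speed of button below 0.02 m/s); the robot touches nothing.
It fails at once if the jar is moved by more than 15 mm (distance of jar_small from where it was at the start of the episode above 0.015 m).
It fails at once if the vial is moved by more than 15 mm (distance of vial_blue from where it was at the start of the episode above 0.015 m).
It fails at once if the beaker is moved by more than 15 mm (distance of beaker from where it was at the start of the episode above 0.015 m).
It also fails if it takes over 45 s, if anything falls off the work surface, if the arm or the gripper's body presses on something with over 40 N, if the wrist force passes 120 N, or if a joint passes its speed limit or range.

### The arm

A 6-joint arm with a two-finger parallel gripper is mounted at the origin on the work surface; the furniture and walls round the work are solid. World frame = base frame: x ahead of the robot, y to its left, z up, the work surface at z = 0. Lengths are in m, angles in rad, forces in N, time in s.
With the tool pointing down it reaches from about 0.3 to 0.875 m from the base axis. Payload 6.4 kg.
Tool frame: the origin (TCP) lies at the very end of the fingers, on their centre line; the grasp point (between the pads) lies 19 mm behind it; z points along the fingers, y is the line along which they close (so a half turn about z gives the same grasp; the last joint's range is limited). The gripper opens to 85 mm and grips with 20 to 120 N. Pads are 22 mm wide; open, the fingers measure 114 mm over their backs; the gripper's body (76 mm by 85 mm) begins 54 mm behind the grasp point. The pads swing forward as they close: fully open they stand 13 mm farther back than shut.
Start: joints at [-1.525, 0.181, 1.607, -0, 1.354, -0.206], TCP at [0.143, -0.557, 0.209] pointing down, gripper open.
Joint ranges: [-2.99, 2.99], [-0.89, 2.07], [0.3, 2.58], [-1.14, 4.28], [0, 2.63], [-3.12, 3.12]. Speed limits (rad/s): [2.57, 2.57, 3.01, 3.14, 3.14, 3.14].

### API

Orientations are given as a unit quaternion [w, x, y, z].
In Python, from bench import ctrl, camera, calibration, order, outline_of gives the robot as it stands.
- The arm moves only by the tool move_arm, never from a script. Its argument "series" is a list that holds one entry, the list of rows, each a list of 5 numbers: the opening, from 0 (shut) to 1 (fully open), then the shift along the tool's x, y, z in mm, then the turn about the tool's z in rad. A call has exactly 10 rows; each row is the pose to reach, as a shift and turn from the pose commanded when the call began, along the tool's axes at that moment; what a row does not reach only later rows make up. A row lasts 1/12 s, in which the tool goes at most 41.7 mm and 7.16 degrees, less where a joint would pass 70% of its speed; a pose out of reach is approached as far as the arm can. A call with a gripper value outside its range is refused whole. The fingers move at their own pace and stop on an object; the grip force is fixed at half the most. Time passes only in rows, so rows that repeat a pose let the fingers close, or fill a call up. It gives the time, the measured TCP pose, the force, the opening and the grip force at its end, in the units of the state.
- ctrl.get_obs(): the state, without advancing time (a new reading comes with each control period).
- camera(name): name is "side" or "top" or "wrist"; returns (picture, depth): 400x640x3 uint8, blue, green, red; 400x640 float32, m along the optical axis (not along the pixel's ray), 0 where there is no reading.
- calibration(name): a dict with "intrinsics" (3x3 intrinsics, pixels), "rvec" (rotation vector, rad) and "tvec" (3), from world to camera coordinates, as OpenCV has them. Camera axes: x right, y down, z forward; pixel columns grow to the right and rows downward; lengths in m; the calibration is good to about 2 mm. The wrist camera is an equidistant fisheye: a pixel r from the principal point sees the ray r / f radians off the axis. A picture is of the moment at which its call begins: read the wrist's pose just before it. calibration takes no time and is no camera call; for the wrist camera it gives the pose at the moment of the call.
- order.hand_in(): hands the job in; it is judged then, once.
Trained networks look in the newest picture that a camera, given by its name, has taken for a name from the list of things; names that differ only in an ending like _2 or _b are one class to them, and where a whole thing is asked for, a point or a joint stands for the part that bears it (a point fixed in the world has none). Each returns a list of dicts, best first, with "conf" (0 to 1); they miss things now and then, are a little off and sometimes report something else, mostly with a low value. They report only what shows in the picture. A call takes as long as a camera call. They do not tell look-alikes from the thing itself.
- outline_of(target, camera): "region" (400x640 bool, what is visible of it) and "bbox" ([centre column, centre row, width, height] in pixels, round what is visible of it).
The state is a dict: "time_s": time; "q": joint angles; "dq": joint speeds; "joint_efforts": joint torques, N m; "eef_pos": TCP position; "eef_rot": TCP orientation; "wrist_force": force on the tool from outside, world axes, zero at the start; "torque": the same for the moment, N m; "opening": opening from 0.0 (shut) to 1.0 (fully open); "grasp_force": force on a finger pad.
Only numpy, scipy, OpenCV 4.12 (cv2) and the standard library are available. Lean on these libraries where they do the work, as an engineer would, in place of code of your own. Each camera call takes 0.05 s, during which the arm holds its last target. There are 200 camera calls.

## Working session

There is one attempt and no reset: what is moved stays moved. The work goes in short steps, Python scripts to look and compute and a tool call to move; the robot and the scene stay as the last step left them, time stands still between calls to the robot, and variables do not carry over. Pictures are saved under pics/ and viewed, at most 10 in all, crops included, and the job is handed in when it is done.

Besides the shell and the picture viewer there is one more tool, called as name([rows], argument=value, ...), one row to a line, values as JSON. move_arm: Moves the arm, as the interface text tells. Its arguments: {"type":"object","properties":{"series":{"type":"array","items":{"type":"array","items":{"type":"array","items":{"type":"number"}}}}},"required":["series"]}

```bash
mkdir -p pics; ls
cat > h.py <<'E'
import numpy as np, cv2
from bench import ctrl, camera, calibration, order, outline_of
from scipy.spatial.transform import Rotation as R
def cal(n):
    c=calibration(n); return np.array(c["intrinsics"],float),R.from_rotvec(np.array(c["rvec"]).ravel()).as_matrix(),np.array(c["tvec"]).ravel()
def cloud(n,depth,mask):
    K,Rm,t=cal(n); v,u=np.nonzero(mask&(depth>0)); z=depth[v,u]
    P=np.c_[(u-K[0,2])/K[0,0]*z,(v-K[1,2])/K[1,1]*z,z]
    return (P-t)@Rm,np.c_[u,v]
def proj(n,X):
    K,Rm,t=cal(n); p=np.atleast_2d(X)@Rm.T+t; p=p@K.T; return p[:,:2]/p[:,2:]
E
python3 - <<'E'
from h import *
o=ctrl.get_obs(); print(o)
for n in("top","side"):
    im,d=camera(n); cv2.imwrite(f"pics/{n}0.png",im); np.save(f"{n}0.npy",d)
    K,Rm,t=cal(n); print(n,K.tolist(),"pos",-Rm.T@t,"axis",Rm[2])
    for k in("button","stand","shoulder","jar_small","vial_blue","beaker"):
        for r in outline_of(k,n)[:5]:
            P,_=cloud(n,d,r["region"].astype(bool)); print(k,round(r["conf"],2),np.round(r["bbox"]),r["region"].sum(),np.median(P,0).round(3) if len(P) else None,P[:,2].max().round(3) if len(P) else None)
E
```

```text
pics
{'time_s': 0.0, 'q': array([-1.52526913e+00,  1.81573399e-01,  1.60804423e+00,  1.07415036e-05,
        1.35384359e+00, -2.06330627e-01]), 'dq': array([-0.00183939, -0.00121754,  0.00127439, -0.00013385,  0.00045346,
       -0.00042943]), 'joint_efforts': array([ 2.91503568e-05, -4.44864142e+01, -3.51340842e+01, -2.43587328e-04,
        9.02597472e-03,  2.89404852e-05]), 'eef_pos': array([ 0.14326633, -0.55621792,  0.20774853]), 'eef_rot': array([-9.30839283e-04,  9.92081140e-01,  1.25595139e-01,  8.02635217e-05]), 'wrist_force': array([ 0.07353641, -0.72181741,  1.02663154]), 'torque': array([0.00579311, 0.00529309, 0.0311117 ]), 'grasp_force': 0.0, 'opening': 1.0026724231583402}
top [[427.87004277369743, 0.0, 313.69951765192326], [0.0, 427.87004277369743, 202.09704950359324], [0.0, 0.0, 1.0]] pos [ 0.33582577 -0.0314601   1.24645071] axis [ 0.16688058 -0.01153711 -0.98590961]
button 0.53 [321. 258.   7.   6.] 61 [ 0.382 -0.07   0.031] 0.036
button 0.48 [333. 236.  10.   9.] 52 [ 0.447 -0.107  0.031] 0.037
stand 0.7 [238. 190.  49.  72.] 2482 [0.562 0.166 0.012] 0.228
shoulder 
[... 419 characters left out ...]
[0.0, 0.0, 1.0]] pos [ 0.26649104 -0.95570803  0.73136696] axis [ 0.20737908  0.82766277 -0.52150575]
button 0.52 [331. 222.  21.  30.] 531 [ 0.516 -0.013  0.044] 0.07
button 0.47 [320. 142.  10.  10.] 43 [0.53  0.155 0.211] 0.223
button 0.24 [330. 306.   7.  17.] 97 [ 0.441 -0.289  0.026] 0.033
stand 0.89 [324. 174.  51.  79.] 1749 [0.558 0.161 0.055] 0.226
shoulder 0.56 [319. 138.   8.   8.] 51 [0.531 0.156 0.21 ] 0.223
shoulder 0.29 [329. 221.  19.  30.] 463 [ 0.516 -0.014  0.046] 0.068
jar_small 0.77 [296. 230.  17.  20.] 234 [ 0.423 -0.006  0.037] 0.048
vial_blue 0.41 [331. 304.   9.  16.] 102 [ 0.441 -0.289  0.022] 0.033
beaker 0.68 [329. 223.  24.  25.] 516 [ 0.516 -0.013  0.045] 0.07
```

Run:
```python
from h import *
a=cv2.imread("pics/top0.png")[150:290,200:420]; b=cv2.imread("pics/side0.png")[110:330,240:420]
a=cv2.resize(a,None,fx=3.6,fy=3.6,interpolation=3)[:,:792]; cv2.imwrite("pics/topc.png",a)
b=cv2.resize(b,None,fx=2.7,fy=2.7,interpolation=3); cv2.imwrite("pics/sidec.png",b)
```

```text
(no output)
```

View pics/topc.png

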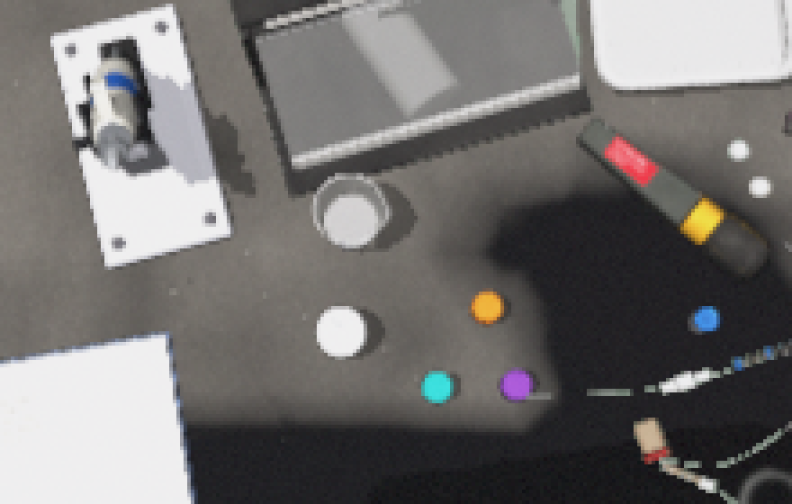

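View pics/sidec.png

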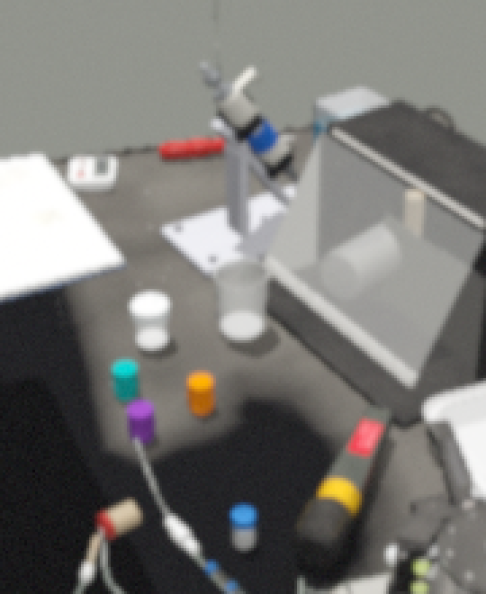

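The look-alike caps are teal at top-view px (321,258), purple at (344,257) and orange at (336,235). The orange one fits the description, and the enlarged crops above confirm it. In the side view it is at (314,256). Next I measure the button, the stand's yaw and the stub.

Run:
```python
from h import *
for n in("top","side"):
    im=cv2.imread(f"pics/{n}0.png"); d=np.load(f"{n}0.npy")
    h=cv2.cvtColor(im,cv2.COLOR_BGR2HSV)
    m=(h[...,0]>8)&(h[...,0]<24)&(h[...,1]>150)&(h[...,2]>90)
    c={"top":(336,235),"side":(314,256)}[n]; w=np.zeros_like(m); w[c[1]-14:c[1]+14,c[0]-14:c[0]+14]=1
    P,uv=cloud(n,d,m&w); s=P[:,2]>0.026
    print(n,"button",len(P),"mid",((P[s].min(0)+P[s].max(0))/2).round(4),"mean top",P[s].mean(0).round(4),"max",P.max(0).round(4),"min",P.min(0).round(4))
    v,u=np.nonzero(m&w); print(" px centroid",u.mean(),v.mean())
    r=np.zeros_like(m); 
    if n=="top": r[150:228,210:268]=1
    else: r[120:225,290:360]=1
    P,uv=cloud(n,d,r)
    s=(abs(P[:,2]-.012)<.006); 
    if n=="top":
        g=(h[...,2][uv[:,1],uv[:,0]]>150)&s; B=P[g][:,:2].astype(np.float32); print("base",cv2.minAreaRect(B))
    # pipette points: height>0.09
    s=(P[:,2]>.13)&(P[:,0]<.66)&(P[:,0]>.48)&(P[:,1]>.1)&(P[:,1]<.23); Q=P[s]
    print(" pip n",len(Q))
    for z in np.arange(.13,.25,.01):
        k=(Q[:,2]>=z)&(Q[:,2]<z+.01)
        if k.sum(): print("  ",z.round(3),k.sum(),np.median(Q[k],0).round(4),Q[k].min(0).round(3)[:2],Q[k].max(0).round(3)[:2])
a=cv2.imread("pics/side0.png")[125:195,290:360]; b=cv2.imread("pics/top0.png")[155:225,200:270]
cv2.imwrite("pics/pip.png",cv2.resize(np.hstack([a,b]),None,fx=5.7,fy=5.7,interpolation=3))
```

```text
top button 62 mid [ 0.448  -0.1071  0.0318] mean top [ 0.4475 -0.1076  0.031 ] max [ 0.4632 -0.097   0.0374] min [ 0.4362 -0.1223 -0.005 ]
 px centroid 334.9193548387097 234.91935483870967
base ((0.583965003490448, 0.17623218894004822), (0.20073695480823517, 0.10470119118690491), 16.969091415405273)
 pip n 387
   0.13 12 [0.5947 0.1712 0.1377] [0.556 0.145] [0.603 0.192]
   0.14 66 [0.5505 0.159  0.1466] [0.532 0.144] [0.595 0.201]
   0.15 58 [0.5658 0.158  0.1542] [0.54  0.149] [0.59 0.2 ]
   0.16 33 [0.5725 0.1685 0.1627] [0.558 0.153] [0.583 0.194]
   0.17 21 [0.5665 0.1616 0.1742] [0.553 0.152] [0.574 0.184]
   0.18 31 [0.5514 0.1578 0.1867] [0.54  0.151] [0.564 0.181]
   0.19 81 [0.5538 0.1688 0.1956] [0.54  0.154] [0.585 0.18 ]
   0.2 36 [0.5722 0.1711 0.2049] [0.524 0.151] [0.584 0.179]
   0.21 36 [0.5318 0.16   0.2137] [0.517 0.15 ] [0.576 0.173]
   0.22 13 [0.5214 0.158  0.2263] [0.518 0.154] [0.526 0.163]
side button 125 mid [ 0.4481 -0.1109  0.0296] mean top [ 0.4479 -0.1111  0.0299] max [ 0.4622 -0.0555  0.0331] min [ 0.4366 -0.1248 -0.0029]
 px centroid 314.0625 255.421875
 pip n 418
   0.13 45 [0.5762 0.1583 0.1357] [0.538 0.143] [0.601 0.174]
   0.14 86 [0.5513 0.1573 0.146 ] [0.532 0.14 ] [0.593 0.202]
   0.15 48 [0.5659 0.1537 0.1541] [0.538 0.144] [0.585 0.171]
   0.16 39 [0.5635 0.1551 0.1647] [0.541 0.149] [0.581 0.167]
   0.17 44 [0.5536 0.1551 0.1749] [0.534 0.149] [0.576 0.169]
   0.18 45 [0.5459 0.1573 0.1849] [0.533 0.146] [0.566 0.173]
   0.19 54 [0.5568 0.1652 0.1936] [0.532 0.15 ] [0.587 0.183]
   0.2 26 [0.5341 0.1576 0.2042] [0.521 0.149] [0.579 0.177]
   0.21 22 [0.5289 0.1551 0.2137] [0.518 0.148] [0.539 0.17 ]
   0.22 9 [0.5209 0.1537 0.2222] [0.518 0.152] [0.526 0.157]
```

View pics/pip.png

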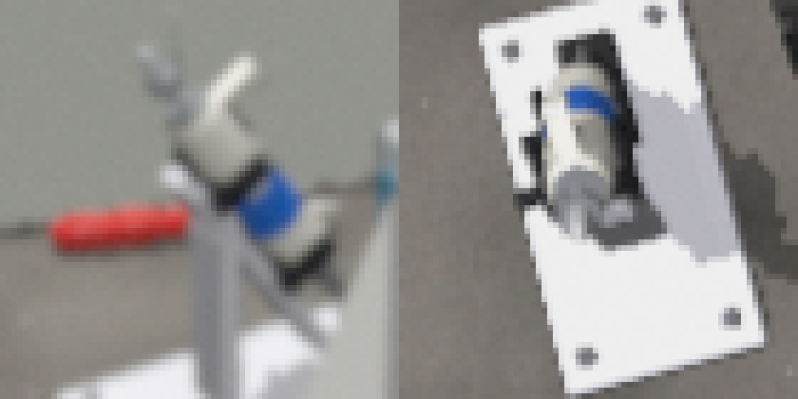

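```bash
cat >> h.py <<'E'
def to(target,yaw=None):
    """print shift (mm, tool axes) and turn to bring TCP to target with tool x at world yaw (deg)"""
    o=ctrl.get_obs(); w,x,y,z=o["eef_rot"]; M=R.from_quat([x,y,z,w]).as_matrix()
    s=(np.array(target)-o["eef_pos"])@M*1000; cur=np.arctan2(M[1,0],M[0,0])
    print("shift",s.round(1),"yaw",np.degrees(cur).round(2),"turn",None if yaw is None else round(-(np.radians(yaw)-cur),4),"tcp",o["eef_pos"].round(4),"t",round(o["time_s"],2),"zaxis",M[:,2].round(4))
E
python3 -c "
from h import *
to([.448,-.108,.16],17)"
```

```text
shift [ 407.  -358.8   48.7] yaw 14.43 turn -0.0449 tcp [ 0.1433 -0.5569  0.2087] t 0.7 zaxis [ 0.e+00 -1.e-04 -1.e+00]
```

move_arm([
  [[1,30,-27,0,0],[1,65,-57,0,-0.01],[1,100,-88,0,-0.02],[1,130,-115,0,-0.03],[1,160,-141,0,-0.045],[1,190,-168,0,-0.045],[1,220,-194,0,-0.045],[1,250,-220,0,-0.045],[1,280,-247,0,-0.045],[1,310,-273,0,-0.045]],
])

```text
time_s: 1.53
eef_pos: [0.3763, -0.2133, 0.2091]
eef_rot: [0.0, 0.989, 0.148, 0.0]
wrist_force: [1.0, -1.2, 0.2]
opening: 0.997
grasp_force: 0.0
```

move_arm([
  [[0.6,25,-22,10,0],[0.6,50,-44,25,0],[0.6,75,-65,40,0],[0.6,90,-80,48,0],[0.6,97,-86,48,0],[0.6,97,-86,48,0],[0.6,97,-86,48,0],[0.6,97,-86,48,0],[0.6,97,-86,48,0],[0.6,97,-86,48,0]],
])

```text
time_s: 2.37
eef_pos: [0.443, -0.1059, 0.1612]
eef_rot: [0.0, 0.989, 0.147, 0.0]
wrist_force: [0.2, -0.3, 0.2]
opening: 0.599
grasp_force: 0.0
```

Run:
```python
from h import *
K,Rm,t=cal("wrist"); im,d=camera("wrist"); np.save("w1.npy",d); cv2.imwrite("pics/w1.png",im)
to([.448,-.108,.16],17); print(K,-Rm.T@t,Rm[2], ctrl.get_obs()["opening"])
h=cv2.cvtColor(im,cv2.COLOR_BGR2HSV); m=((h[...,0]>8)&(h[...,0]<24)&(h[...,1]>150)&(h[...,2]>90)).astype(np.uint8)
k,l,s,c=cv2.connectedComponentsWithStats(m); 
for i in range(1,k):
    if s[i,4]>60:
        v,u=np.nonzero(l==i); dx=np.c_[u-K[0,2],v-K[1,2]]; r=np.hypot(*dx.T); th=r/K[0,0]; z=d[v,u]
        P=np.c_[dx/np.maximum(r,1e-6)[:,None]*np.tan(th)[:,None],np.ones(len(r))]*z[:,None]; P=(P-t)@Rm; ok=(z>0)&(P[:,2]>.027)&(P[:,2]<.037)
        print(s[i],c[i],ok.sum(),P[ok].mean(0) if ok.any() else 0,((P[ok].min(0)+P[ok].max(0))/2) if ok.any() else 0, np.ptp(P[ok],axis=0) if ok.any() else 0)
```

```text
shift [4.1 3.6 1.2] yaw 16.91 turn -0.0016 tcp [ 0.443  -0.1057  0.1612] t 2.42 zaxis [ 8.e-04 -5.e-04 -1.e+00]
[[309.70691629   0.         324.55178533]
 [  0.         309.70691629 196.78952624]
 [  0.           0.           1.        ]] [ 0.51806753 -0.08353698  0.32701795] [-0.29551336 -0.08989693 -0.95109957] 0.6006120003497418
[482 144  30  30 421] [497.09501188 159.84085511] 321 [ 0.52033998 -0.27519063  0.03323742] [ 0.52215153 -0.27938814  0.03203304] [0.03525075 0.03224179 0.00990531]
[317 160  24  28 543] [328.19521179 173.4198895 ] 438 [ 0.4489413  -0.10845102  0.03223696] [ 0.44851199 -0.10858611  0.03086103] [0.02292593 0.02281881 0.0076941 ]
```

View pics/w1.png

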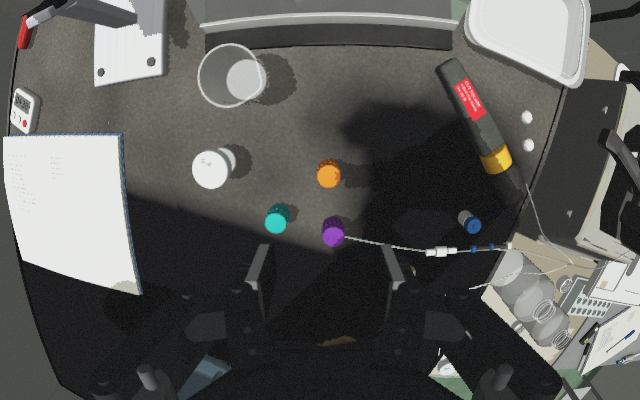

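move_arm([
  [[0.6,4.7,4.1,30,0],[0.6,4.7,4.1,65,0],[0.6,4.7,4.1,100,0],[0.6,4.7,4.1,130,0],[0.6,4.7,4.1,149,0],[0.6,4.7,4.1,149,0],[0,4.7,4.1,149,0],[0,4.7,4.1,149,0],[0,4.7,4.1,149,0],[0,4.7,4.1,149,0]],
])

```text
time_s: 3.25
eef_pos: [0.4502, -0.108, 0.0134]
eef_rot: [0.001, 0.989, 0.148, 0.001]
wrist_force: [0.1, 1.0, -0.4]
opening: 0.04
grasp_force: 0.0
```

move_arm([
  [[0,0,0,0,0],[0,0,0,0,0],[0,0,0,-10,0],[0,0,0,-30,0],[0,0,0,-70,0],[0,0,0,-110,0],[0,0,0,-150,0],[0,0,0,-190,0],[0,0,0,-230,0],[0,0,0,-260,0]],
])

```text
time_s: 4.08
eef_pos: [0.4492, -0.1073, 0.2765]
eef_rot: [0.001, 0.989, 0.148, 0.002]
wrist_force: [0.9, -1.1, 0.2]
opening: -0.003
grasp_force: 0.0
```

Run:
```python
from h import *
to([.45,.05,.27],17); im,d=camera("side"); o=ctrl.get_obs(); print(o["opening"],o["grasp_force"])
c=proj("side",o["eef_pos"])[0].astype(int); print(c)
a=im[c[1]-35:c[1]+35,c[0]-35:c[0]+35]; cv2.imwrite("pics/g.png",cv2.resize(a,None,fx=6,fy=6,interpolation=3))
```

```text
shift [  46.8 -150.2    6.2] yaw 17.02 turn 0.0003 tcp [ 0.4492 -0.1073  0.2765] t 4.08 zaxis [ 0.0042 -0.0022 -1.    ]
-0.00367169275294299 0.0
[312 161]
```

View pics/g.png

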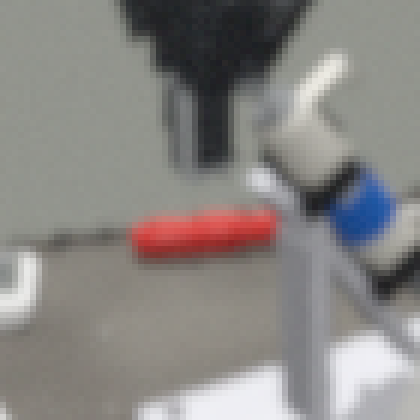

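The grasp missed: the fingers closed fully and the button isn't in them. I'll find it again.

```bash
cat >> h.py <<'E'
def orange():
    for n in("wrist","top","side"):
        K,Rm,t=cal(n); im,d=camera(n); cv2.imwrite(f"pics/o_{n}.png",im)
        h=cv2.cvtColor(im,cv2.COLOR_BGR2HSV); m=((h[...,0]>8)&(h[...,0]<24)&(h[...,1]>150)&(h[...,2]>70)).astype(np.uint8)
        k,l,s,c=cv2.connectedComponentsWithStats(m)
        for i in range(1,k):
            if s[i,4]<20: continue
            v,u=np.nonzero(l==i); z=d[v,u]; dx=np.c_[u-K[0,2],v-K[1,2]]/K[0,0]
            if n=="wrist":
                th=np.hypot(*dx.T); dx=dx*(np.tan(th)/np.maximum(th,1e-9))[:,None]
            P=(np.c_[dx,np.ones(len(z))]*z[:,None]-t)@Rm; P=P[z>0]
            if len(P): print(n,s[i],np.median(P,0).round(4),"5%",np.percentile(P,5,axis=0).round(4),"95%",np.percentile(P,95,axis=0).round(4))
E
python3 - <<'E'
from h import *
orange()
im=cv2.imread("pics/o_wrist.png"); cv2.imwrite("pics/o1.png",cv2.resize(im[60:300,160:480],None,fx=2.4,fy=2.4))
E
```

```text
wrist [437 138  25  22 348] [ 0.5207 -0.2773  0.0356] 5% [ 0.5078 -0.2911  0.0264] 95% [ 0.5349 -0.2665  0.039 ]
wrist [314 151  17  19 273] [ 0.4498 -0.1084  0.0322] 5% [ 0.4388 -0.1182  0.0169] 95% [ 0.459  -0.0987  0.0339]
top [331 231   9   9  62] [ 0.4482 -0.1085  0.0308] 5% [ 0.4373 -0.119   0.0005] 95% [ 0.46   -0.0973  0.0351]
side [310 248   9  16 128] [ 0.4474 -0.1172  0.0223] 5% [ 0.4377 -0.1216  0.001 ] 95% [ 0.4577 -0.1015  0.0321]
side [357 287  17  14 128] [ 0.5257 -0.2823  0.0338] 5% [ 0.5125 -0.2959  0.0148] 95% [ 0.5395 -0.2614  0.0377]
```

View pics/o1.png

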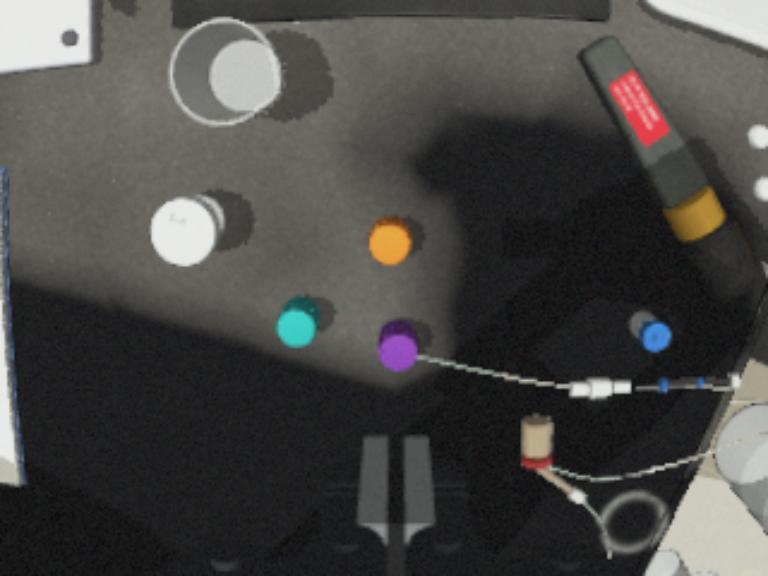

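Run:
```python
from h import *
K,Rm,t=cal("wrist"); im,d=camera("wrist"); o=ctrl.get_obs(); w,x,y,z=o["eef_rot"]; M=R.from_quat([x,y,z,w]).as_matrix()
v,u=np.mgrid[235:400:1,270:380:1].reshape(2,-1); z=d[v,u]; dx=np.c_[u-K[0,2],v-K[1,2]]/K[0,0]
th=np.hypot(*dx.T); dx=dx*(np.tan(th)/np.maximum(th,1e-9))[:,None]
P=(np.c_[dx,np.ones(len(z))]*z[:,None]-t)@Rm; T=(P-o["eef_pos"])@M*1000
s=(z>0)&(z<.25); T=T[s]; vv=v[s]
for r in range(235,330,6):
    k=(vv>=r)&(vv<r+6); 
    if k.any(): print(r,k.sum(),"x",np.percentile(T[k,0],[5,50,95]).round(1),"y",np.percentile(T[k,1],[2,25,75,98]).round(1),"z",np.percentile(T[k,2],[5,50,95]).round(1))
```

```text
241 160 x [ 9.9 10.5 11. ] y [-5.2 -2.2  4.5  7.5] z [-34.5 -31.1 -28.1]
247 207 x [ 6.4 10.5 11.1] y [-10.2  -3.1   5.   12. ] z [-40.6 -36.6 -31.7]
253 331 x [ 6.   9.9 10.9] y [-11.8  -5.3   7.1  13.7] z [-45.8 -41.1 -33.9]
259 346 x [ 6.   9.9 10.8] y [-12.   -5.4   7.3  13.7] z [-51.2 -46.4 -39.7]
265 357 x [ 5.9  9.9 10.9] y [-12.   -5.3   7.4  13.8] z [-56.  -51.9 -45.2]
271 369 x [ 6.   9.7 11. ] y [-12.   -5.4   7.2  13.7] z [-60.6 -56.7 -50.9]
277 391 x [ 6.4 11.  13.2] y [-11.8  -5.4   7.3  13.7] z [-68.8 -64.  -55.5]
283 436 x [ 6.5 11.6 13.1] y [-12.5  -6.    7.8  14.2] z [-71.8 -69.8 -62. ]
289 566 x [ 3.9 11.1 12. ] y [-18.5  -7.7   9.6  20.2] z [-74.9 -72.3 -62.2]
295 659 x [ 1.3 11.1 12. ] y [-19.2  -9.   10.6  20.9] z [-78.6 -75.8 -62.5]
301 659 x [-1.8 11.  11.9] y [-19.   -8.7  10.5  20.6] z [-82.  -79.5 -62.4]
307 656 x [-5.  11.6 16.7] y [-18.5  -8.1   9.8  20.1] z [-91.5 -83.4 -62.6]
313 656 x [-8.1 16.1 17. ] y [-18.3  -7.5   9.2  19.9] z [-94.7 -92.5 -62.4]
319 618 x [-4.8 16.2 17. ] y [-14.9  -7.9   9.5  16.6] z [-97.4 -95.6 -71.8]
325 595 x [-6.8 16.1 17. ] y [-14.7  -7.8   9.5  16.4] z [-100.1  -98.3  -72.8]
```

Run:
```python
from h import *
o=ctrl.get_obs(); p=o["eef_pos"]
for n in("side","top"):
    im,d=camera(n); P,uv=cloud(n,d,np.ones(d.shape,bool)); s=(np.hypot(P[:,0]-p[0],P[:,1]-p[1])<.025)&(P[:,2]>.2)
    print(n,s.sum(),np.sort(P[s,2])[:12].round(4) if s.any() else 0, p)
    if n=="side":
        c=proj(n,p)[0]; print(c); 
        for v in range(int(c[1])-14,int(c[1])+4): print(v,(d[v,int(c[0])-6:int(c[0])+7]*1000).astype(int))
```

```text
side 575 [0.2929 0.2932 0.2933 0.2937 0.2939 0.2943 0.2948 0.295  0.2959 0.296
 0.296  0.2961] [ 0.44827204 -0.10687944  0.27143843]
[310.49609807 165.25407566]
151 [ 960  955  950  949  953  949  944  946  947  946  947  949 1564]
152 [ 963  959  956  949  951  952  946  946  957  954  952  953 1568]
153 [ 964  955  951  952  955  949  948  947  951  953  953  951 1569]
154 [ 967  960  957  953  956  956  944  947  951  953  957  955 1573]
155 [ 966  961  957  954  955  956  949  951  951  958  957  957 1576]
156 [1558  963  959  958  958  957  952  956  958  964  963  970 1570]
157 [1560 1563  963  957  959  960  960  962  966  965 1572 1570 1568]
158 [1561 1567 1567 1575  961  959  963 1573 1569 1572 1572 1576 1584]
159 [1572 1566 1567 1565 1578 1578 1573 1578 1577 1572 1580 1580 1580]
160 [1577 1575 1575 1570 1573 1573 1573 1585 1579 1580 1580 1586 1582]
161 [1573 1572 1574 1575 1575 1580 1582 1576 1581 1583 1582 1579 1576]
162 [1566 1569 1574 1583 1575 1536 1532 1537 1527 1533 1531 1535 1543]
163 [1535 1525 1529 1534 1528 1528 1535 1530 1527 1534 1531 1532 1531]
164 [1527 1524 1526 1527 1533 1529 1524 1529 1536 1533 1528 1520 1530]
165 [1531 1533 1531 1525 1528 1525 1525 1533 1530 1528 1534 1529 1533]
166 [1519 1525 1523 1531 1532 1521 1526 1531 1531 1535 1528 1531 1530]
167 [1526 1530 1527 1530 1532 1532 1524 1531 1532 1535 1537 1538 1537]
168 [1533 1527 1533 1532 1526 1532 1537 1532 1537 1544 1540 1543 1542]
top 952 [0.6447 0.6452 0.6452 0.6454 0.6454 0.6457 0.6458 0.6459 0.6459 0.6459
 0.6459 0.6459] [ 0.44827204 -0.10687944  0.27143843]
```

The depth shows the fingertips about 22 mm above the reported TCP, which explains the miss: they closed just over the button's top. I'll work from the real tip position and try again lower.

move_arm([
  [[0.5,1,2,35,0],[0.5,1,2,75,0],[0.5,1,2,115,0],[0.5,1,2,155,0],[0.5,1,2,190,0],[0.5,1,2,220,0],[0.5,1,2,245,0],[0.5,1,2,265,0],[0.5,1,2,277,0],[0.5,1,2,277,0]],
])

```text
time_s: 5.27
eef_pos: [0.4464, -0.1068, -0.0093]
eef_rot: [-0.003, 0.989, 0.148, -0.004]
wrist_force: [-1.5, -0.1, -1.1]
opening: 0.494
grasp_force: 0.0
```

move_arm([
  [[0.5,0,0,0,0],[0.2,0,0,0,0],[0,0,0,0,0],[0,0,0,0,0],[0,0,0,0,0],[0,0,0,0,0],[0,0,0,0,0],[0,0,0,0,0],[0,0,0,0,0],[0,0,0,0,0]],
])

```text
time_s: 6.1
eef_pos: [0.4512, -0.1092, -0.0044]
eef_rot: [0.001, 0.989, 0.148, 0.001]
wrist_force: [-0.7, 1.5, 6.5]
opening: 0.251
grasp_force: 59.4
```

move_arm([
  [[0,0,0,-15,0],[0,0,0,-50,0],[0,0,0,-90,0],[0,8,-23,-125,0],[0,18,-50,-155,0],[0,28,-80,-185,0],[0,38,-108,-210,0],[0,48,-138,-235,0],[0,59,-168,-260,0],[0,69,-198,-280,0]],
])

```text
time_s: 6.93
eef_pos: [0.4585, 0.1023, 0.2771]
eef_rot: [0.0, 0.989, 0.148, 0.001]
wrist_force: [1.4, -0.3, -0.2]
opening: 0.256
grasp_force: 58.9
```

move_arm([
  [[0,10,-28,-12,0],[0,13,-36,-14,0],[0,13,-36,-14,0],[0,13,-36,-14,0],[0,13,-36,-14,0],[0,13,-36,-14,0],[0,13,-36,-14,0],[0,13,-36,-14,0],[0,13,-36,-14,0],[0,13,-36,-14,0]],
])

```text
time_s: 7.77
eef_pos: [0.4604, 0.1385, 0.2886]
eef_rot: [0.0, 0.989, 0.147, -0.0]
wrist_force: [0.6, -0.0, 0.1]
opening: 0.255
grasp_force: 58.9
```

Run:
```python
from h import *
to([.461,.139,.29],17); orange()
def wcloud(d,mask):
    K,Rm,t=cal("wrist"); v,u=np.nonzero(mask&(d>0)); z=d[v,u]; dx=np.c_[u-K[0,2],v-K[1,2]]/K[0,0]; th=np.hypot(*dx.T); dx=dx*(np.tan(th)/np.maximum(th,1e-9))[:,None]
    return (np.c_[dx,np.ones(len(z))]*z[:,None]-t)@Rm,np.c_[u,v]
im,d=camera("wrist"); P,uv=wcloud(d,np.ones(d.shape,bool))
np.savez("wc.npz",P=P,uv=uv)
X=np.array([np.cos(np.radians(17)),np.sin(np.radians(17)),0]);Y=np.array([-X[1],X[0],0])
o=np.array([.518,.156,0])
A=(P-o)@X;B=(P-o)@Y
s=(abs(A)<.07)&(abs(B)<.03)&(P[:,2]>.185)&(P[:,2]<.26)
# relative to pipette plane: bin by height
for z in np.arange(.185,.26,.005):
    k=s&(P[:,2]>=z)&(P[:,2]<z+.005)
    if k.any(): print(z.round(3),k.sum(),"A",np.percentile(A[k],[2,50,98]).round(4),"B",np.percentile(B[k],[2,50,98]).round(4))
print(uv[s].min(0),uv[s].max(0))
a,b=uv[s].min(0)-15,uv[s].max(0)+15; a=np.maximum(a,0)
c=im[a[1]:b[1],a[0]:b[0]]; f=min(780/c.shape[1],560/c.shape[0]); cv2.imwrite("pics/stub.png",cv2.resize(c,None,fx=f,fy=f,interpolation=3)); print(a,f)
```

```text
shift [ 0.8 -0.3 -1.4] yaw 16.96 turn -0.0007 tcp [0.4604 0.1385 0.2886] t 7.77 zaxis [-2.e-04 -0.e+00 -1.e+00]
wrist [547 190  18  18 164] [ 0.5162 -0.2737  0.0329] 5% [ 0.5055 -0.2898  0.0208] 95% [ 0.5346 -0.2639  0.0377]
wrist [ 302  227   46   65 2482] [0.4637 0.1387 0.3248] 5% [0.4496 0.1289 0.3   ] 95% [0.4697 0.1478 0.3262]
top [389 205  12  13  60] [ 0.5169 -0.277   0.031 ] 5% [ 0.5071 -0.2943  0.0174] 95% [ 0.5371 -0.2653  0.0379]
side [288 103   9  14  50] [0.4516 0.1295 0.3059] 5% [0.4477 0.1239 0.2978] 95% [0.4637 0.1431 0.3244]
side [357 287  17  14  84] [ 0.5279 -0.2831  0.0313] 5% [ 0.5113 -0.296  -0.0012] 95% [ 0.5425 -0.2396  0.0371]
0.185 166 A [0.0203 0.0325 0.0464] B [-0.0144  0.0002  0.015 ]
0.19 415 A [0.0236 0.0313 0.0438] B [-0.0119 -0.0003  0.0122]
0.195 395 A [0.0243 0.0369 0.0697] B [-0.0084 -0.0002  0.0079]
0.2 208 A [0.0226 0.0555 0.0674] B [-0.0058  0.0005  0.0061]
0.205 153 A [0.0065 0.0604 0.0649] B [-0.0081 -0.0002  0.0084]
0.21 177 A [0.0098 0.0146 0.0216] B [-0.0095 -0.0002  0.0098]
0.215 186 A [0.0085 0.0169 0.021 ] B [-0.0065  0.0005  0.0068]
0.22 72 A [0.0002 0.0087 0.0117] B [-0.0039  0.0001  0.005 ]
0.225 127 A [-0.0007  0.0032  0.0074] B [-0.0039  0.0005  0.0042]
[307  38] [342 126]
[292  23] 4.745762711864407
```

View pics/stub.png

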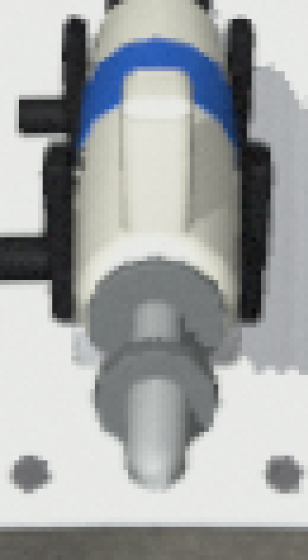

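move_arm([
  [[0,15,0,0,0],[0,35,0,5,0],[0,50,0,15,0],[0,60,0,25,0],[0,64,0,35,0],[0,64,0,45,0],[0,64,0,52,0],[0,64,0,52,0],[0,64,0,52,0],[0,64,0,52,0]],
])

```text
time_s: 8.8
eef_pos: [0.5215, 0.1576, 0.2374]
eef_rot: [0.0, 0.989, 0.148, 0.001]
wrist_force: [0.4, 0.4, 0.1]
opening: 0.255
grasp_force: 58.9
```

```bash
cat >> h.py <<'E'
X=np.array([np.cos(np.radians(17)),np.sin(np.radians(17)),0]);Y=np.array([-X[1],X[0],0]);O=np.array([.518,.156,0])
def abz(P): P=np.atleast_2d(P); return np.c_[(P-O)@X,(P-O)@Y,P[:,2]]*1000
def wcloud(d):
    K,Rm,t=cal("wrist"); v,u=np.nonzero(d>0); z=d[v,u]; dx=np.c_[u-K[0,2],v-K[1,2]]/K[0,0]; th=np.hypot(*dx.T); dx=dx*(np.tan(th)/np.maximum(th,1e-9))[:,None]
    return (np.c_[dx,np.ones(len(z))]*z[:,None]-t)@Rm,np.c_[u,v]
def st():
    o=ctrl.get_obs(); F=o["wrist_force"]; print("TCP abz",abz(o["eef_pos"])[0].round(1),"F X,Y,Z",(F@X).round(1),(F@Y).round(1),F[2].round(1),"open",round(o["opening"],3),"grip",round(o["grasp_force"],1),"t",round(o["time_s"],2))
def split(n="wrist",zlo=195,zhi=300):
    im,d=camera(n); P,uv=wcloud(d) if n=="wrist" else cloud(n,d,np.ones(d.shape,bool)); Q=abz(P)
    h=cv2.cvtColor(im,cv2.COLOR_BGR2HSV)[uv[:,1],uv[:,0]]; og=(h[:,0]>6)&(h[:,0]<26)&(h[:,1]>130)&(h[:,2]>40)
    s=(abs(Q[:,0])<45)&(abs(Q[:,1])<25)&(Q[:,2]>zlo)&(Q[:,2]<zhi)
    for nm,k in(("orange",s&og),("other",s&~og)):
        for z in range(zlo,zhi,4):
            j=k&(Q[:,2]>=z)&(Q[:,2]<z+4)
            if j.sum()>2: print(n,nm,z,j.sum(),"A",np.percentile(Q[j,0],[3,50,97]).round(1),"B",np.percentile(Q[j,1],[3,50,97]).round(1))
    return im,uv[s]
E
python3 - <<'E'
from h import *
st(); im,uv=split("wrist",200,285); split("side",200,285)
E
```

```text
TCP abz [  3.8   0.5 237.4] F X,Y,Z 0.5 0.3 0.1 open 0.255 grip 58.9 t 8.8
wrist orange 244 60 A [ 8.7 12.1 13.1] B [-8.7  0.1  7.6]
wrist orange 248 96 A [ 7.6 12.  13.7] B [-10.2  -0.2   9.7]
wrist orange 252 129 A [ 8.1 11.7 13.8] B [-10.   -0.2  10. ]
wrist orange 256 128 A [ 8.1 12.  13.7] B [-9.7  0.6 10.4]
wrist orange 260 183 A [ 6.5 11.6 13.5] B [-10.4  -0.2  10.4]
wrist orange 264 142 A [ 5.6 11.3 13.1] B [-10.4  -0.4  10.5]
wrist orange 268 178 A [ 6.1 11.6 13.4] B [-10.5   0.1  10.2]
wrist orange 272 1532 A [-8.2  2.8 12.1] B [-9.9 -0.2 10. ]
wrist orange 276 4 A [-0.2  2.3  7.5] B [-9.5  7.5 11. ]
wrist other 200 73 A [20.2 23.1 25.5] B [-3.6  0.4  3.8]
wrist other 204 42 A [ 6.2 20.8 22. ] B [-5.7  0.1  3.1]
wrist other 208 86 A [ 6.8 10.9 19.2] B [-10.2  -6.2  10.3]
wrist other 212 310 A [10.3 16.6 21.8] B [-8.6  0.4  9.3]
wrist other 216 174 A [ 7.7 13.8 20.9] B [-5.3  0.4  5.6]
wrist other 220 95 A [ 6.4  9.8 12.1] B [-4.   0.4  4.3]
wrist other 224 81 A [5.1 7.  9.5] B [-3.7  0.4  4.2]
wrist other 240 6 A [11.  12.4 12.5] B [-5.6  0.1  1.4]
wrist other 244 22 A [ 4.
[... 1393 characters left out ...]
other 224 4 A [-0.2  1.8  4.8] B [-5.2 -0.9  1.1]
side other 240 8 A [-8.9 -6.8  5.7] B [-12.6 -10.    0.1]
side other 244 3 A [-8.   3.2  8.6] B [-11.3  -7.3   0.3]
side other 248 3 A [-11.    7.5   8.9] B [-9.8 -7.4 -0.5]
side other 252 3 A [-11.5 -11.5   6. ] B [-10.2   0.9   1. ]
side other 256 6 A [-10.1   3.5   8.9] B [-17.9 -15.7  -1.4]
side other 260 9 A [-10.4  -3.4  13. ] B [-18.8 -15.8  12.5]
side other 264 8 A [-8.3 -5.7  3.6] B [-21.4 -16.5  15.6]
side other 268 13 A [-8.9 -3.7  7.4] B [-23.7 -18.2  16. ]
side other 272 13 A [-9.5 -6.2  9.4] B [-24.  -17.6  13.8]
side other 276 15 A [-9.3 -4.6  5.1] B [-24.5 -16.3  14.3]
side other 280 20 A [-8.6 -2.5  8.5] B [-24.9   7.2  18.3]
```

move_arm([
  [[0,1,0,3,0],[0,1,0,6,0],[0,1,0,9,0],[0,1,0,11,0],[0,1,0,13,0],[0,1,0,15,0],[0,1,0,16,0],[0,1,0,17,0],[0,1,0,17,0],[0,1,0,17,0]],
])

```text
time_s: 9.73
eef_pos: [0.5225, 0.1579, 0.2197]
eef_rot: [0.0, 0.989, 0.148, 0.0]
wrist_force: [0.1, -0.5, -0.0]
opening: 0.253
grasp_force: 58.9
```

Run:
```python
from h import *
st(); im,uv=split("wrist",200,260)
```

```text
TCP abz [  4.9   0.5 219.7] F X,Y,Z -0.1 -0.5 -0.0 open 0.253 grip 58.9 t 9.73
wrist orange 224 22 A [10.1 12.8 13.7] B [-8.7  1.   7.4]
wrist orange 228 83 A [ 9.  12.9 14.6] B [-9.8 -0.7  8.7]
wrist orange 232 114 A [ 8.8 12.9 14.3] B [-10.2   0.4   9.7]
wrist orange 236 133 A [ 9.  12.8 14.6] B [-9.2 -0.1 10.1]
wrist orange 240 138 A [ 8.8 12.7 14.5] B [-10.4   0.9  10.3]
wrist orange 244 179 A [ 7.3 12.4 14.5] B [-10.3  -0.6  10.5]
wrist orange 248 144 A [ 6.4 12.6 14.2] B [-10.5  -0.1  10.4]
wrist orange 252 417 A [-7.2  9.9 13.9] B [-9.9 -0.1 10.6]
wrist orange 256 1228 A [-7.2  2.7 12.2] B [-9.5  0.4  9.6]
wrist other 200 84 A [19.4 22.7 25. ] B [-3.9  0.2  4.2]
wrist other 204 55 A [ 5.9 20.7 22.5] B [-6.4 -0.1  4.6]
wrist other 208 101 A [ 7.1 10.4 19.4] B [-9.8  5.9  9.6]
wrist other 212 353 A [12.1 17.  21.9] B [-8.6  0.5  9.1]
wrist other 216 188 A [ 9.9 13.6 21. ] B [-4.8 -0.1  5.4]
wrist other 220 11 A [11.2 11.7 12.8] B [-2.3  0.4  2. ]
wrist other 224 21 A [ 5.3 12.5 13.6] B [-11.5   1.6   9.7]
wrist other 228 9 A [ 5.7  8.6 13.5] B [-9.4 10.4 11.6]
wrist other 232 4 A [9.1 9.3 9.4] B [-8.6 10.7 10.8]
wrist other 244 69 A [ 7.4 14.6 15.2] B [-16.1  11.1  16.4]
wrist other 248 129 A [-6.6 14.6 15.3] B [-21.5  10.8  22.1]
wrist other 252 261 A [ 8.7 13.7 15.4] B [-23.2  10.9  23.5]
wrist other 256 234 A [-5.4 11.1 15.2] B [-23.5 -10.7  23.8]
```

move_arm([
  [[0,-1,0,0.5,0],[0,-2.5,0,0.8,0],[0,-4.3,0,1.1,0],[0,-6,0,1.8,0],[0,-8,0,2.5,0],[0,-9.5,0,3.5,0],[0,-11,0,4.5,0],[0,-12,0,6,0],[0,-12,0,6,0],[0,-12,0,6,0]],
])

```text
time_s: 10.62
eef_pos: [0.5135, 0.155, 0.2159]
eef_rot: [-0.0, 0.989, 0.148, 0.004]
wrist_force: [6.7, 2.4, 6.3]
opening: 0.255
grasp_force: 59.9
```

Run:
```python
from h import *
st(); im,uv=split("wrist",200,260)
a,b=uv.min(0)-5,uv.max(0)+10; a=np.maximum(a,0)
c=im[a[1]:b[1],a[0]:b[0]]; f=min(390/c.shape[1],560/c.shape[0])
im2,d=camera("side"); q=proj("side",[.518,.156,.235])[0].astype(int); c2=im2[q[1]-25:q[1]+25,q[0]-25:q[0]+25]
A=cv2.resize(c,None,fx=f,fy=f,interpolation=3); B=cv2.resize(c2,(400,400),interpolation=3); C=np.zeros((max(A.shape[0],400),A.shape[1]+400,3),np.uint8); C[:A.shape[0],:A.shape[1]]=A; C[:400,A.shape[1]:]=B; cv2.imwrite("pics/tilt.png",C)
```

```text
TCP abz [ -4.6   0.3 215.9] F X,Y,Z 7.1 0.3 6.3 open 0.255 grip 59.9 t 10.62
wrist orange 224 103 A [1.7 7.8 9.4] B [-11.2  -0.9   9.5]
wrist orange 228 155 A [0.8 7.3 9.4] B [-11.2  -0.3   9.9]
wrist orange 232 203 A [2.4 6.6 8.6] B [-10.3  -0.9  10.2]
wrist orange 236 215 A [1.4 5.5 7.4] B [-10.1   0.2  10.1]
wrist orange 240 248 A [-1.7  4.3  6.4] B [-10.5  -0.3  10.4]
wrist orange 244 246 A [-2.9  3.2  5.2] B [-10.3  -0.3  10.2]
wrist orange 248 597 A [-19.  -11.8   3.8] B [-10.    0.2   9.5]
wrist orange 252 976 A [-12.   -4.    2.5] B [-10.   -0.3   9.9]
wrist other 200 82 A [20.5 22.9 25.1] B [-3.4 -0.4  3.9]
wrist other 204 41 A [ 6.3 20.9 22.7] B [-7.5  0.2  8.6]
wrist other 208 151 A [ 9.1 13.2 21.5] B [-9.7 -5.   9.7]
wrist other 212 420 A [11.9 18.  22.6] B [-7.8  0.2  8.3]
wrist other 216 151 A [ 7.8 12.1 20.7] B [-4.9  0.2  5.3]
wrist other 220 101 A [ 7.1  9.6 12.2] B [-4.8  0.2  4.7]
wrist other 224 18 A [1.1 7.3 9.7] B [-9.4  4.6 11.3]
wrist other 228 6 A [-0.8 -0.1  3.4] B [10.6 11.6 11.7]
wrist other 240 60 A [-0.8  4.8  5.5] B [-16.4  -0.1  16.8]
wrist other 244 129 A [-16.3   4.8   5.5] B [-22.  -11.1  21.9]
wrist other 248 249 A [-1.7  2.2  5.6] B [-23.6   9.3  23.3]
wrist other 252 250 A [-16.    1.5   5.6] B [-23.8  10.5  23.5]
wrist other 256 275 A [-3.6  2.1  5.6] B [-23.5  10.7  23.6]
```

View pics/tilt.png

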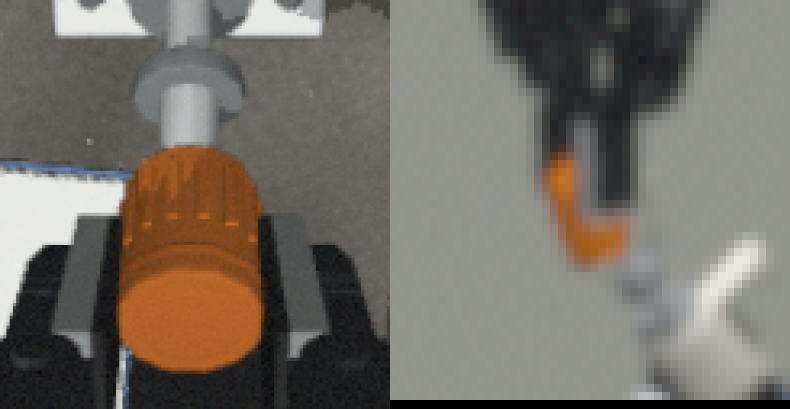

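The button is tilting in the pads as intended: the mouth is over the stub and it leans roughly 17° to 20°. I'll carry on the arc and then go down the axis.

move_arm([
  [[0,-1,0,0,0],[0,-2,0,0,0],[0,-3,0,0.5,0],[0,-4,0,1,0],[0,-5,0,1.5,0],[0,-5,0,2,0],[0,-4.5,0,3,0],[0,-4,0,4,0],[0,-4,0,4,0],[0,-4,0,4,0]],
])

```text
time_s: 11.55
eef_pos: [0.5109, 0.1543, 0.2129]
eef_rot: [-0.001, 0.989, 0.148, 0.005]
wrist_force: [9.3, 5.2, 7.2]
opening: 0.255
grasp_force: 60.3
```

```bash
cat >> h.py <<'E'
def tilt():
    "fit the button's top disc and stub gap from the wrist camera"
    im,d=camera("wrist"); P,uv=wcloud(d); Q=abz(P); h=cv2.cvtColor(im,cv2.COLOR_BGR2HSV)[uv[:,1],uv[:,0]]
    og=(h[:,0]>6)&(h[:,0]<26)&(h[:,1]>130)&(h[:,2]>40)&(abs(Q[:,0])<45)&(abs(Q[:,1])<14)&(Q[:,2]>190); q=Q[og]
    best=None; rng=np.random.default_rng(0)
    for _ in range(400):
        a=q[rng.choice(len(q),3,False)]; n=np.cross(a[1]-a[0],a[2]-a[0]); L=np.linalg.norm(n)
        if L<20: continue
        n/=L; n*=np.sign(n[2]); 
        if n[2]<.6: continue
        k=abs((q-a[0])@n)<1
        if best is None or k.sum()>best.sum(): best=k
    c=q[best].mean(0); n=np.linalg.svd(q[best]-c)[2][2]; n*=np.sign(n[2]); lo,hi=np.percentile(q[best],[1,99],axis=0)
    print("top",best.sum(),"c",c.round(1),"mid",((lo+hi)/2).round(1),"tilt A",np.degrees(np.arctan2(-n[0],n[2])).round(1),"tilt B",np.degrees(np.arctan2(n[1],n[2])).round(1),"zmin orange",np.percentile(q[:,2],1).round(1)); return im
E
python3 - <<'E'
from h import *
st(); tilt()
E
```

```text
TCP abz [ -7.2   0.5 212.9] F X,Y,Z 10.4 2.2 7.2 open 0.255 grip 60.3 t 11.55
top 952 c [-1.080e+01  2.000e-01  2.499e+02] mid [-1.150e+01  1.000e-01  2.493e+02] tilt A 21.3 tilt B 1.3 zmin orange 225.0
```

```bash
cat >> h.py <<'E'
def ridge():
    im,d=camera("wrist"); P,uv=wcloud(d); Q=abz(P); h=cv2.cvtColor(im,cv2.COLOR_BGR2HSV)[uv[:,1],uv[:,0]]
    og=(h[:,0]>6)&(h[:,0]<26)&(h[:,1]>130)&(h[:,2]>40)
    s=(abs(Q[:,1])<2.5)&(abs(Q[:,0])<45)&(Q[:,2]>195)&(Q[:,2]<290)
    for v in np.unique(uv[s][:,1]):
        k=s&(uv[:,1]==v); print(v,"org" if og[k].mean()>.5 else "---",np.median(Q[k],0).round(1)[[0,2]],end=" | ")
    print()
E
python3 -c "
from h import *
ridge()"
```

```text
144 --- [ 44.7 196.3] | 145 --- [ 44.  195.2] | 146 --- [ 43.4 195.3] | 150 --- [ 41.  195.6] | 151 --- [ 40.4 195.6] | 152 --- [ 39.7 195.2] | 153 --- [ 39.2 195.8] | 154 --- [ 38.6 195.9] | 155 --- [ 38.  195.9] | 156 --- [ 37.4 195.8] | 157 --- [ 36.9 196.2] | 158 --- [ 36.4 197.2] | 159 --- [ 35.9 197.8] | 160 --- [ 35.3 197.7] | 161 --- [ 34.7 197.7] | 162 --- [ 34.  197.1] | 163 --- [ 33.3 196.8] | 164 --- [ 32.5 196.1] | 165 --- [ 31.9 195.9] | 166 --- [ 31.3 195.9] | 167 --- [ 30.8 196.6] | 168 --- [ 29.9 195.3] | 170 --- [ 28.7 195.5] | 171 --- [ 28.1 195.7] | 172 --- [ 27.5 195.6] | 173 --- [ 27.1 196.7] | 174 --- [ 26.6 197.2] | 175 --- [ 26.1 197.9] | 176 --- [ 25.7 198.6] | 177 --- [ 25.2 199.2] | 178 --- [ 24.7 199.4] | 179 --- [ 24.3 200.6] | 180 --- [ 23.9 201.1] | 181 --- [ 23.4 201.9] | 182 --- [ 23.  202.6] | 183 --- [ 22.5 203. ] | 184 --- [ 22.1 203.8] | 185 --- [ 23.6 211.4] | 186 --- [ 23.2 212.2] | 187 --- [ 22.9 213. ] | 188 --- [ 22.5 213.6] | 189 --- [ 22.  214.1] | 190 --- [ 21.6 214.7] | 191 --- [ 20.9 214.3] | 192 --- [ 20.3 214. ] | 193 --- [ 19.7 214. 
[... 1577 characters left out ...]
5] | 259 org [ -1.  252.2] | 260 org [ -1.5 252.2] | 261 org [ -2.  252.2] | 262 org [ -2.2 252.8] | 263 org [ -2.8 252.8] | 264 org [ -3.3 252.8] | 265 org [ -3.9 252.7] | 266 org [ -4.1 253.3] | 267 org [ -5.1 252.5] | 268 org [ -5.9 252.2] | 269 org [ -6.6 251.9] | 270 org [ -7.4 251.4] | 271 org [ -8.3 251. ] | 272 org [ -9.  250.8] | 273 org [ -9.5 250.8] | 274 org [-10.2 250.6] | 275 org [-11.  250.3] | 276 org [-12.1 249.5] | 277 org [-12.9 249.1] | 278 org [-13.7 248.8] | 279 org [-14.5 248.5] | 280 org [-15.4 248. ] | 281 org [-15.7 248.4] | 282 org [-16.8 247.6] | 283 org [-17.5 247.5] | 284 org [-18.5 247. ] | 285 org [-19.5 246.3] | 286 org [-20.5 245.8] | 287 org [-21.5 245.2] |
```

The profile shows the tip caught in the counterbore left of the bore: the tip is near (1,226) and the bore mouth near (-2.6,223.5). I'll lift, shift it over, and re-enter with the cap now pre-tilted.

move_arm([
  [[0,1,0,-2,0],[0,2,0,-5,0],[0,4,0,-8,0],[0,5,0,-11,0],[0,6,0,-13,0],[0,7,0,-13,0],[0,7,0,-13,0],[0,7,0,-13,0],[0,7,0,-13,0],[0,7,0,-13,0]],
])

```text
time_s: 12.48
eef_pos: [0.5136, 0.1553, 0.2224]
eef_rot: [-0.0, 0.989, 0.148, -0.0]
wrist_force: [0.9, -0.4, -0.8]
opening: 0.255
grasp_force: 59.2
```

```bash
python3 - <<'E'
import re
s=open('h.py').read()
s=s.replace('''    for v in np.unique(uv[s][:,1]):
        k=s&(uv[:,1]==v); print(v,"org" if og[k].mean()>.5 else "---",np.median(Q[k],0).round(1)[[0,2]],end=" | ")
    print()
''','''    L=[]
    for v in np.unique(uv[s][:,1]):
        k=s&(uv[:,1]==v); L.append([og[k].mean()>.5,*np.median(Q[k],0)[[0,2]]])
    L=np.array(L); b=L[L[:,0]>.5][:,1:]; g=L[L[:,0]<.5][:,1:]
    i=np.argmax(b[:,1]+0.6*b[:,0]); w=b[2:i-3]; tt=b[i+4:-2]
    print("button side: first",b[0].round(1),b[1].round(1),"corner",b[i].round(1),"wall tilt",np.degrees(np.arctan(-np.polyfit(w[:,1],w[:,0],1)[0])).round(1),"top tilt",np.degrees(np.arctan(np.polyfit(tt[:,0],tt[:,1],1)[0])).round(1))
    th=np.arctan(-np.polyfit(w[:,1],w[:,0],1)[0]); ax=np.array([-np.sin(th),np.cos(th)]); pr=np.array([np.cos(th),np.sin(th)])
    wall=w.mean(0); top=tt.mean(0); h0=(top-wall)@ax; rim=wall-12*pr+(h0-32)*ax
    print("rim c",rim.round(1),"bore mouth c",(rim+3.5*ax).round(1),"top c",(rim+32*ax).round(1))
    u=np.array([-.5736,.8192]); n=np.array([.8192,.5736]); g=g[(g[:,1]>203)]; e=np.c_[g@n,g@u]; f=e[:,0].argmax()
    near=e[:,0]>e[f,0]-4; sh=e[near,1].max(); sf=e[e[:,1]>sh+1]
    print("flange rim",g[f].round(1),"axis n-offset from rim",(e[f,0]-10.5).round(1),"from stub surf (r~5.1)",(np.median(sf[:,0])-5.1).round(1) if len(sf) else None,"shoulder along u",sh.round(1),"-> shoulder",(n*(e[f,0]-10.5)+u*sh).round(1),"tip",(n*(e[f,0]-10.5)+u*(sh+20)).round(1),"gap rim-shoulder along u",(rim@u-sh).round(1),"button axis off",(rim@n-e[f,0]+10.5).round(1))
''')
open('h.py','w').write(s)
E
python3 -c "
from h import *
st(); ridge()"
```

```text
TCP abz [ -4.4   0.6 222.4] F X,Y,Z 0.7 -0.7 -0.8 open 0.255 grip 59.2 t 12.48
button side: first [ 11.9 234.1] [ 11.6 234.7] corner [  2.3 261.6] wall tilt 19.1 top tilt 18.6
rim c [  1.1 228.7] bore mouth c [-1.00e-01  2.32e+02] top c [ -9.4 258.9]
flange rim [ 21.5 215.8] axis n-offset from rim 130.8 from stub surf (r~5.1) 130.6 shoulder along u 167.1 -> shoulder [ 11.3 211.9] tip [-1.000e-01  2.283e+02] gap rim-shoulder along u 19.6 button axis off 1.2
```

move_arm([
  [[0,1,0,1,0],[0,2,0,2,0],[0,2,0,3,0],[0,2,0,4,0],[0,2,0,5,0],[0,2,0,6,0],[0,2,0,7,0],[0,2,0,7,0],[0,2,0,7,0],[0,2,0,7,0]],
])

```text
time_s: 13.37
eef_pos: [0.5158, 0.1559, 0.2157]
eef_rot: [-0.0, 0.989, 0.148, 0.0]
wrist_force: [-1.3, -0.2, -0.5]
opening: 0.256
grasp_force: 59.2
```

```bash
python3 -c "
from h import *
st(); ridge()"
```

```text
TCP abz [ -2.1   0.6 215.7] F X,Y,Z -1.3 0.2 -0.5 open 0.256 grip 59.2 t 13.37
button side: first [ 14.1 227.3] [ 14.  228.4] corner [  3.8 255.6] wall tilt 19.2 top tilt 19.4
rim c [  3.3 222. ] bore mouth c [  2.1 225.3] top c [ -7.2 252.2]
flange rim [ 22. 215.] axis n-offset from rim 130.8 from stub surf (r~5.1) 130.8 shoulder along u 166.9 -> shoulder [ 11.4 211.8] tip [-1.000e-01  2.282e+02] gap rim-shoulder along u 13.0 button axis off -0.8
```

move_arm([
  [[0,0,0,0.5,0],[0,-1,0,1,0],[0,-2,0,1.5,0],[0,-3,0,2.2,0],[0,-4,0,3,0],[0,-5,0,4,0],[0,-6,0,5,0],[0,-7,0,6,0],[0,-7.5,0,6.5,0],[0,-7.5,0,6.5,0]],
])

```text
time_s: 14.25
eef_pos: [0.5129, 0.1549, 0.2127]
eef_rot: [-0.001, 0.989, 0.148, 0.006]
wrist_force: [9.3, 4.4, 8.6]
opening: 0.255
grasp_force: 60.4
```

```bash
python3 -c "
from h import *
st(); ridge()"
```

```text
TCP abz [ -5.2   0.4 212.7] F X,Y,Z 10.2 1.5 8.6 open 0.255 grip 60.4 t 14.25
button side: first [ 12.3 225.3] [ 12.3 226.8] corner [ -0.4 253.4] wall tilt 25.2 top tilt 25.1
rim c [  2.4 220. ] bore mouth c [  0.9 223.2] top c [-11.2 249. ]
flange rim [ 20.7 216.5] axis n-offset from rim 130.7 from stub surf (r~5.1) 130.6 shoulder along u 166.5 -> shoulder [ 11.5 211.3] tip [1.000e-01 2.277e+02] gap rim-shoulder along u 12.4 button axis off -2.4
```

move_arm([
  [[0,-1,0,0,0],[0,-2,0,0.5,0],[0,-3,0,1,0],[0,-4,0,2,0],[0,-5,0,3,0],[0,-5.5,0,4,0],[0,-6,0,5,0],[0,-6,0,6,0],[0,-6,0,6,0],[0,-6,0,6,0]],
])

```text
time_s: 15.13
eef_pos: [0.5089, 0.1538, 0.2081]
eef_rot: [-0.001, 0.989, 0.148, 0.008]
wrist_force: [12.1, 7.7, 10.3]
opening: 0.256
grasp_force: 60.9
```

```bash
python3 -c "
from h import *
st(); ridge()"
```

```text
TCP abz [ -9.3   0.5 208.1] F X,Y,Z 13.8 3.8 10.3 open 0.256 grip 60.9 t 15.13
button side: first [ 12.8 225.8] [ 12.5 226.5] corner [ -4.7 250.6] wall tilt 35.6 top tilt 35.8
rim c [  4.1 217.9] bore mouth c [  2.1 220.8] top c [-14.5 244. ]
flange rim [ 22.8 213.6] axis n-offset from rim 130.7 from stub surf (r~5.1) None shoulder along u 175.7 -> shoulder [  6.2 218.9] tip [ -5.2 235.3] gap rim-shoulder along u 0.4 button axis off -2.3
```

move_arm([
  [[0,1,0,-0.5,0],[0,2,0,-1,0],[0,3,0,-1.5,0],[0,4,0,-2,0],[0,4,0,-2,0],[0.3,4,0,-2,0],[0.35,4,0,-2,0],[0.4,4,0,-2,0],[0.4,4,0,-2,0],[0.4,4,0,-2,0]],
])

```text
time_s: 16.02
eef_pos: [0.5061, 0.153, 0.2046]
eef_rot: [0.0, 0.989, 0.148, -0.001]
wrist_force: [0.3, 0.2, -0.3]
opening: 0.398
grasp_force: 0.0
```

Run:
```python
from h import *
st(); ridge(); im,uv=split("wrist",200,202)
q=im[165:330,245:400]; im2,d=camera("side"); p=proj("side",[.518,.156,.235])[0].astype(int); c2=im2[p[1]-25:p[1]+25,p[0]-25:p[0]+25]
cv2.imwrite("pics/rel.png",np.hstack([cv2.resize(q,(400,426),interpolation=3),cv2.resize(c2,(400,426),interpolation=3)]))
```

```text
TCP abz [-12.3   0.6 204.6] F X,Y,Z 0.3 0.1 -0.3 open 0.398 grip 0.0 t 16.02
button side: first [ 15.7 226.6] [ 15.5 227.5] corner [ -4.6 248. ] wall tilt 43.8 top tilt 43.1
rim c [  8.  217.8] bore mouth c [  5.6 220.4] top c [-14.2 240.9]
flange rim [ 16.1 226.1] axis n-offset from rim 132.4 from stub surf (r~5.1) None shoulder along u 176.0 -> shoulder [  7.5 220.1] tip [ -4.  236.5] gap rim-shoulder along u -2.1 button axis off -0.9
wrist other 200 50 A [19.5 23.7 25.2] B [-3.8 -0.1  3.8]
```

View pics/rel.png

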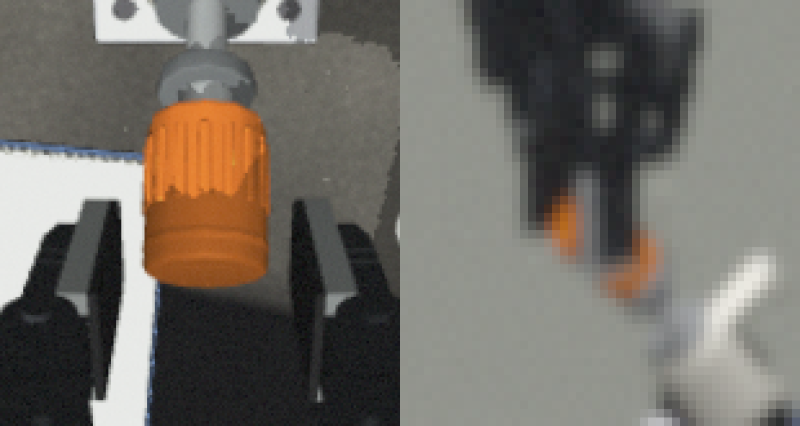

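The button is on the stub, about 7 mm from home and hanging loosely. Next I rise clear, shut the fingers and come in above its top along the axis.

move_arm([
  [[0.4,0,0,-12,0],[0.4,0,0,-28,0],[0.4,0,0,-45,0],[0.4,0,0,-58,0],[0.2,-8,0,-62,0],[0,-15,0,-62,0],[0,-15,0,-62,0],[0,-15,0,-50,0],[0,-15,0,-36,0],[0,-15,0,-31,0]],
])

```text
time_s: 17.0
eef_pos: [0.4905, 0.1486, 0.2326]
eef_rot: [-0.0, 0.989, 0.148, -0.002]
wrist_force: [0.1, 0.2, -0.6]
opening: -0.006
grasp_force: 0.0
```

Run:
```python
from h import *
st(); ridge()
# fingertip bottom as wrist sees it
o=ctrl.get_obs(); im,d=camera("wrist"); P,uv=wcloud(d); Q=abz(P); h=cv2.cvtColor(im,cv2.COLOR_BGR2HSV)[uv[:,1],uv[:,0]]
T=abz(o["eef_pos"])[0]; s=(abs(Q[:,1]-T[1])<13)&(abs(Q[:,0]-T[0]-8)<7)&(Q[:,2]>T[2]+5)&(Q[:,2]<T[2]+60)&~((h[:,0]>6)&(h[:,0]<26)&(h[:,1]>130))
q=Q[s]; print(len(q),np.sort(q[:,2])[:15:3].round(1),np.percentile(q[:,0],[5,50,95]),np.percentile(q[:,1],[2,98]))
```

```text
TCP abz [-28.5   0.9 232.6] F X,Y,Z 0.2 0.2 -0.6 open -0.006 grip 0.0 t 17.0
button side: first [ 14.9 225.7] [ 14.6 227. ] corner [ -5.3 247.5] wall tilt 44.1 top tilt 43.4
rim c [  7.6 217.3] bore mouth c [  5.2 219.8] top c [-14.6 240.3]
flange rim [-19.  289.7] axis n-offset from rim 140.1 from stub surf (r~5.1) None shoulder along u 248.6 -> shoulder [-27.8 284. ] tip [-39.3 300.4] gap rim-shoulder along u -75.0 button axis off -9.2
1735 [238.2 239.8 259.7 260.  260.2] [-22.49871597 -18.33542016 -17.50371545] [-11.39735821  13.29299419]
```

move_arm([
  [[0,2.3,0,3.3,0],[0,4.6,0,6.6,0],[0,6.9,0,9.8,0],[0,9.2,0,13.1,0],[0,10.5,0,14.7,0],[0,11.5,0,16.4,0],[0,12.6,0,18,0],[0,13.8,0,19.7,0],[0,13.8,0,19.7,0],[0,13.8,0,19.7,0]],
])

```text
time_s: 17.93
eef_pos: [0.5056, 0.1528, 0.2166]
eef_rot: [0.0, 0.989, 0.148, 0.0]
wrist_force: [-0.9, -0.8, 1.1]
opening: 0.003
grasp_force: 0.8
```

```bash
python3 -c "
from h import *
st(); ridge()"
```

```text
TCP abz [-12.8   0.5 216.6] F X,Y,Z -1.1 -0.5 1.1 open 0.003 grip 0.8 t 17.93Traceback (most recent call last):
  File "<string>", line 3, in <module>
    st(); ridge()
          ~~~~~^^
  File "h.py", line 68, in ridge
    print("button side: first",b[0].round(1),b[1].round(1),"corner",b[i].round(1),"wall tilt",np.degrees(np.arctan(-np.polyfit(w[:,1],w[:,0],1)[0])).round(1),"top tilt",np.degrees(np.arctan(np.polyfit(tt[:,0],tt[:,1],1)[0])).round(1))
                                                                                                                                                                                              ~~~~~~~~~~^^^^^^^^^^^^^^^^^^^
    raise TypeError("expected non-empty vector for x")
TypeError: expected non-empty vector for x
```

```bash
cat >> h.py <<'E'
def wall():
    im,d=camera("wrist"); P,uv=wcloud(d); Q=abz(P); h=cv2.cvtColor(im,cv2.COLOR_BGR2HSV)[uv[:,1],uv[:,0]]
    og=(h[:,0]>6)&(h[:,0]<26)&(h[:,1]>130)&(h[:,2]>40); s=(abs(Q[:,1])<2.5)&(abs(Q[:,0])<45)&(Q[:,2]>180)&(Q[:,2]<290)
    L=np.array([[og[k].mean()>.5,*np.median(Q[k],0)[[0,2]]] for k in (s&(uv[:,1]==v) for v in np.unique(uv[s][:,1]))])
    i=np.argmax(L[:,0]>.5); b=L[L[:,0]>.5][:,1:]; g=L[max(0,i-12):i,1:]
    u=np.array([-.5736,.8192]); n=np.array([.8192,.5736]); e=np.c_[b@n,b@u]
    f=np.polyfit(e[2:-3,1],e[2:-3,0],1)[0]; print("n",len(b),"tilt",(35-np.degrees(np.arctan(f))).round(1),"rim u",e[:3,1].round(1),"end u",e[-3:,1].round(1),"wall n",np.median(e[:,0]).round(1),"axis n",(np.median(e[:,0])-12).round(1)); print("below (n,u):",np.c_[g@n,g@u].round(1).tolist())
E
python3 -c "
from h import *
wall()"
```

```text
n 56 tilt 44.7 rim u [170.3 170.9 171.6] end u [200.  200.2 201.1] wall n 140.3 axis n 128.3
below (n,u): [[141.0, 160.1], [140.5, 160.4], [139.8, 160.5], [139.3, 160.9], [138.4, 160.8], [137.3, 160.7], [136.1, 160.4], [136.3, 161.3], [136.0, 161.8], [135.4, 162.1], [135.8, 163.1], [142.8, 169.5]]
```

move_arm([
  [[0,0.6,0,0.8,0],[0,1.2,0,1.6,0],[0,1.8,0,2.5,0],[0,2.4,0,3.3,0],[0,3,0,4.1,0],[0,3.5,0,4.9,0],[0,4,0,5.7,0],[0,4.6,0,6.6,0],[0,4.6,0,6.6,0],[0,4.6,0,6.6,0]],
])

```text
time_s: 18.87
eef_pos: [0.51, 0.1541, 0.21]
eef_rot: [0.0, 0.989, 0.148, 0.0]
wrist_force: [-1.2, 0.5, 3.4]
opening: 0.001
grasp_force: 1.7
```

```bash
python3 -c "
from h import *
st();wall()"
```

```text
TCP abz [ -8.2   0.5 210. ] F X,Y,Z -1.0 0.8 3.4 open 0.001 grip 1.7 t 18.87
n 56 tilt 44.4 rim u [162.3 163.1 163.6] end u [191.9 191.8 193.3] wall n 140.3 axis n 128.3
below (n,u): [[140.7, 151.8], [140.7, 152.6], [139.7, 152.4], [139.7, 153.1], [138.6, 153.0], [137.5, 152.8], [137.0, 153.1], [136.4, 153.4], [136.4, 154.1], [135.5, 154.2], [135.5, 154.9], [142.4, 161.2]]
```

move_arm([
  [[0,0.6,0,0.8,0],[0,1.2,0,1.6,0],[0,1.8,0,2.5,0],[0,2.4,0,3.3,0],[0,3,0,4.1,0],[0,3.5,0,4.9,0],[0,4,0,5.7,0],[0,4.6,0,6.6,0],[0,4.6,0,6.6,0],[0,4.6,0,6.6,0]],
])

```text
time_s: 19.75
eef_pos: [0.5152, 0.1555, 0.2049]
eef_rot: [0.0, 0.989, 0.148, 0.001]
wrist_force: [-3.8, -1.4, 10.5]
opening: -0.001
grasp_force: 5.5
```

```bash
python3 -c "
from h import *
st();wall()"
```

```text
TCP abz [ -2.9   0.4 204.9] F X,Y,Z -4.0 -0.2 10.5 open -0.001 grip 5.5 t 19.75
n 55 tilt 42.0 rim u [154.7 154.7 155.9] end u [184.7 184.9 185.9] wall n 140.9 axis n 128.9
below (n,u): [[140.6, 144.0], [141.3, 145.4], [140.6, 145.5], [140.6, 146.2], [140.9, 147.2], [140.7, 147.8], [140.3, 148.2], [139.3, 148.1], [139.7, 149.1], [138.3, 148.7], [137.6, 148.9], [136.3, 148.6]]
```

move_arm([
  [[0,0.6,0,0.8,0],[0,1.2,0,1.6,0],[0,1.8,0,2.5,0],[0,2.4,0,3.3,0],[0,3,0,4.1,0],[0,3.5,0,4.9,0],[0,4,0,5.7,0],[0,4.6,0,6.6,0],[0,4.6,0,6.6,0],[0,4.6,0,6.6,0]],
])

```text
time_s: 20.63
eef_pos: [0.5206, 0.157, 0.2001]
eef_rot: [0.0, 0.989, 0.148, 0.003]
wrist_force: [-4.8, -1.8, 18.2]
opening: -0.002
grasp_force: 9.1
```

```bash
python3 -c "
from h import *
st();wall()"
```

```text
TCP abz [2.800e+00 2.000e-01 2.001e+02] F X,Y,Z -5.1 -0.3 18.2 open -0.002 grip 9.1 t 20.63
n 52 tilt 37.2 rim u [147.6 148.2 149.1] end u [177.7 177.5 178.8] wall n 141.9 axis n 129.9
below (n,u): [[142.9, 139.4], [143.0, 140.3], [143.1, 141.1], [143.0, 141.8], [142.2, 141.8], [141.7, 142.1], [141.0, 142.3], [141.1, 143.1], [140.9, 143.7], [140.7, 144.2], [140.3, 144.6], [140.6, 145.6]]
```

move_arm([
  [[0,-0.5,0,0.5,0],[0,-1,0,1,0],[0,-1,0,1.5,0],[0,-1,0,2,0],[0,-1,0,2.5,0],[0,-1,0,3,0],[0,-1,0,3.5,0],[0,-1,0,4,0],[0,-1,0,4,0],[0,-1,0,4,0]],
])

```text
time_s: 21.52
eef_pos: [0.5214, 0.1571, 0.1989]
eef_rot: [0.0, 0.989, 0.148, 0.005]
wrist_force: [-6.2, -0.1, 30.4]
opening: 0.0
grasp_force: 14.1
```

```bash
python3 -c "
from h import *
st();wall()"
```

```text
TCP abz [  3.6   0.  198.9] F X,Y,Z -5.9 1.7 30.4 open 0.0 grip 14.1 t 21.52
n 52 tilt 36.8 rim u [145.5 146.8 147.6] end u [176.2 176.4 177.4] wall n 141.7 axis n 129.7
below (n,u): [[143.4, 138.5], [143.2, 139.1], [143.0, 139.6], [142.9, 140.3], [142.8, 141.0], [142.7, 141.6], [142.1, 141.8], [141.4, 142.0], [141.2, 142.5], [140.7, 142.9], [140.5, 143.4], [140.4, 144.0]]
```

Run:
```python
from h import *
im,d=camera("wrist"); P,uv=wcloud(d); Q=abz(P); H=cv2.cvtColor(im,cv2.COLOR_BGR2HSV)[uv[:,1],uv[:,0]]
u=np.array([-.5736,.8192]); n=np.array([.8192,.5736]); s=(abs(Q[:,1])<2)&(abs(Q[:,0])<60)&(Q[:,2]>180)&(Q[:,2]<290)
for v in np.unique(uv[s][:,1]):
    k=s&(uv[:,1]==v); q=np.median(Q[k],0)[[0,2]]
    if 134<q@u<180: print(v,(q@n).round(1),(q@u).round(1),np.median(H[k],0),end=" | ")
p=uv[s]; c=im[150:300,250:400]; cv2.imwrite("pics/home.png",cv2.resize(c,(600,600),interpolation=3))
```

```text
142 167.0 134.3 [ 31.5  10.  223. ] | 143 166.4 134.4 [ 28.5  11.  223. ] | 144 165.9 134.6 [ 30.   11.  226.5] | 145 165.0 134.5 [ 30.  10. 226.] | 146 164.5 134.6 [ 30.  11. 227.] | 147 163.8 134.7 [ 30.  11. 227.] | 148 162.8 134.4 [ 30.  11. 226.] | 149 162.7 135.0 [ 30.  11. 226.] | 150 161.8 134.9 [ 31.5  11.  226. ] | 151 160.7 134.5 [ 30.  11. 226.] | 152 159.9 134.4 [ 30.  10. 226.] | 153 159.0 134.3 [ 30.  11. 226.] | 154 158.4 134.4 [ 30.  11. 226.] | 155 157.9 134.7 [ 30.  11. 226.] | 156 157.2 134.8 [ 30.  11. 225.] | 157 156.1 134.4 [ 30.  11. 225.] | 158 155.3 134.4 [ 30.  11. 225.] | 160 153.7 134.4 [ 30.  11. 225.] | 161 153.6 135.1 [ 30.  11. 225.] | 162 152.9 135.1 [ 30.  11. 225.] | 163 151.7 134.8 [ 30.  11. 224.] | 164 150.9 134.7 [ 30.  11. 224.] | 165 149.9 134.5 [ 30.  10. 224.] | 166 149.5 135.0 [ 30.  11. 224.] | 167 149.0 135.2 [ 30.  11. 223.] | 168 147.8 134.9 [ 30.  11. 223.] | 169 146.8 134.7 [ 30.  11. 223.] | 170 145.7 134.5 [ 30.  11. 224.] | 171 145.6 135.2 [ 33.  11. 229.] | 172 145.2 135.5 [ 33.   9. 233.] | 173 145.4 136.5 [ 36.   5. 233.] | 174
[... 1853 characters left out ...]
 168.9 [ 13.  198.5 218.5] | 227 141.8 170.0 [ 13.  199.5 218.5] | 228 141.6 170.4 [ 12.  199.  200.5] | 229 141.4 170.9 [ 12.5 199.5 211. ] | 230 141.8 171.7 [ 13.5 197.  224.5] | 231 141.3 172.0 [ 14.  196.  229.5] | 232 141.9 173.0 [ 14.  197.  225.5] | 233 141.5 173.3 [ 13.  198.5 219.5] | 234 141.3 173.8 [ 13.  200.5 220. ] | 235 141.4 174.4 [ 13.  200.  219.5] | 236 141.0 174.8 [ 13.  199.  222.5] | 237 141.1 175.4 [ 13.  197.  228.5] | 238 141.0 175.9 [ 14.  191.5 231. ] | 239 140.1 176.0 [ 15. 194. 230.] | 240 140.2 176.6 [ 14.  197.  229.5] | 241 140.9 177.6 [ 12.5 196.  175.5] | 242 140.6 178.0 [14. 99. 54.] | 243 141.5 179.1 [77.5 10.5 30.5] | 244 142.1 180.0 [104.5  30.   34. ] |
```

View pics/home.png

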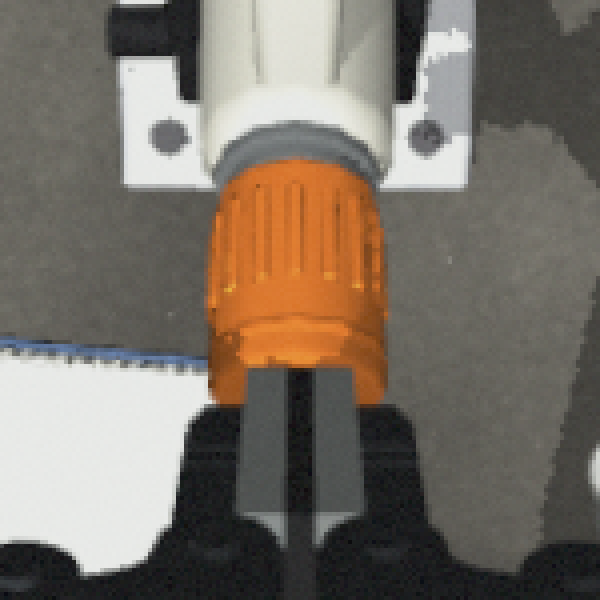

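The last picture shows the button pressed right down with the flange hidden under its rim. Axial force is about 28 N, well over the 18 N needed. Let go along the axis, then check.

move_arm([
  [[0,0,0,-3,0],[0,-2,0,-6,0],[0,-5,0,-11,0],[0,-8,0,-16,0],[0,-11,0,-21,0],[0,-14,0,-26,0],[0,-17,0,-31,0],[0,-20,0,-36,0],[0,-24,0,-42,0],[0,-28,0,-48,0]],
])

```text
time_s: 22.45
eef_pos: [0.4905, 0.1482, 0.241]
eef_rot: [-0.0, 0.989, 0.148, -0.0]
wrist_force: [-0.4, 0.7, -0.1]
opening: 0.001
grasp_force: 0.0
```

```bash
python3 -c "
from h import *
st();wall();ridge()"
```

```text
TCP abz [-28.6   0.6 241. ] F X,Y,Z -0.1 0.8 -0.1 open 0.001 grip 0.0 t 22.45
n 63 tilt 53.7 rim u [169.6 170.2 171.3] end u [199.5 200.1 199.4] wall n 143.0 axis n 131.0
below (n,u): [[136.2, 150.2], [135.8, 150.8], [136.0, 151.9], [136.0, 152.9], [136.1, 154.1], [136.0, 154.9], [135.9, 155.8], [142.0, 163.3], [141.6, 163.9], [141.9, 165.0], [141.8, 165.8], [141.8, 166.8]]
button side: first [ 20.7 219.4] [ 20.1 219.8] corner [  3.7 243. ] wall tilt 35.3 top tilt 35.3
rim c [ 11.6 211. ] bore mouth c [  9.6 213.9] top c [ -6.9 237.2]
flange rim [-18.4 289.9] axis n-offset from rim 140.7 from stub surf (r~5.1) None shoulder along u 248.1 -> shoulder [-27.  283.9] tip [-38.5 300.3] gap rim-shoulder along u -81.8 button axis off -10.1
```

The button is home: its tilt is 35.3°, its axis is within 0.2 mm and its rim is at the shoulder. Now the gentle second press, aiming for about 7.5 N axial (first stop squeezed, second stop gives above about 10 N).

move_arm([
  [[0,3,0,8,0],[0,7,0,17,0],[0,9.6,0,24.2,0],[0,11.3,0,26.7,0],[0,13,0,29.1,0],[0,14.8,0,31.6,0],[0,16.5,0,34,0],[0,17.6,0,35.7,0],[0,18.8,0,37.3,0],[0,18.8,0,37.3,0]],
])

```text
time_s: 23.38
eef_pos: [0.5089, 0.1539, 0.2031]
eef_rot: [-0.0, 0.989, 0.148, -0.0]
wrist_force: [-3.2, -0.6, 1.0]
opening: -0.003
grasp_force: 1.2
```

```bash
python3 -c "
from h import *
st();wall()"
```

```text
TCP abz [ -9.3   0.6 203.1] F X,Y,Z -3.3 0.3 1.0 open -0.003 grip 1.2 t 23.38
n 63 tilt 41.5 rim u [155.7 156.8 158. ] end u [187.2 186.9 188.3] wall n 142.6 axis n 130.6
below (n,u): [[137.1, 142.5], [135.8, 142.1], [135.1, 142.3], [135.3, 143.2], [135.4, 144.1], [134.8, 144.3], [140.7, 150.3], [140.8, 151.1], [141.2, 152.2], [141.5, 153.2], [141.2, 153.7], [141.2, 154.3]]
```

move_arm([
  [[0,0.3,0,0.4,0],[0,0.6,0,0.8,0],[0,0.9,0,1.2,0],[0,1.2,0,1.6,0],[0,1.2,0,1.6,0],[0,1.2,0,1.6,0],[0,1.2,0,1.6,0],[0,1.2,0,1.6,0],[0,1.2,0,1.6,0],[0,1.2,0,1.6,0]],
])

```text
time_s: 24.27
eef_pos: [0.5102, 0.1542, 0.2019]
eef_rot: [0.0, 0.989, 0.148, 0.0]
wrist_force: [-3.6, -0.1, 2.5]
opening: -0.002
grasp_force: 1.7
```

```bash
python3 -c "
from h import *
st();wall()"
```

```text
TCP abz [ -8.    0.5 201.9] F X,Y,Z -3.4 1.0 2.5 open -0.002 grip 1.7 t 24.27
n 62 tilt 41.8 rim u [155.  155.4 156.4] end u [185.2 185.  186.2] wall n 142.4 axis n 130.4
below (n,u): [[137.8, 141.9], [137.4, 142.3], [136.2, 142.0], [135.3, 141.9], [134.8, 142.3], [134.9, 143.1], [140.8, 149.1], [141.1, 150.0], [141.0, 150.7], [140.7, 151.1], [141.0, 152.1], [141.4, 153.1]]
```

move_arm([
  [[0,0.5,0,0.7,0],[0,1,0,1.4,0],[0,1.4,0,2,0],[0,1.4,0,2,0],[0,1.4,0,2,0],[0,1.4,0,2,0],[0,1.4,0,2,0],[0,1.4,0,2,0],[0,1.4,0,2,0],[0,1.4,0,2,0]],
])

```text
time_s: 25.15
eef_pos: [0.5113, 0.1545, 0.2001]
eef_rot: [0.0, 0.989, 0.148, -0.0]
wrist_force: [-5.0, -1.3, 4.6]
opening: 0.002
grasp_force: 3.6
```

```bash
python3 -c "
from h import *
st();wall()"
```

```text
TCP abz [ -6.8   0.6 200.1] F X,Y,Z -5.2 0.2 4.6 open 0.002 grip 3.6 t 25.15
n 62 tilt 41.0 rim u [152.5 153.3 154.2] end u [182.8 183.  184. ] wall n 142.4 axis n 130.4
below (n,u): [[140.7, 142.4], [139.9, 142.4], [138.7, 142.0], [137.7, 141.9], [137.1, 142.1], [136.3, 142.2], [141.1, 147.1], [140.4, 147.2], [140.9, 148.4], [140.5, 148.8], [140.6, 149.6], [141.0, 150.6]]
```

Axial force is 6.8 N, squarely in the first-stop window. Hold it there.

move_arm([
  [[0,0,0,0,0],[0,0,0,0,0],[0,0,0,0,0],[0,0,0,0,0],[0,0,0,0,0],[0,0,0,0,0],[0,0,0,0,0],[0,0,0,0,0],[0,0,0,0,0],[0,0,0,0,0]],
])

```text
time_s: 26.03
eef_pos: [0.5113, 0.1545, 0.2]
eef_rot: [0.0, 0.989, 0.148, -0.0]
wrist_force: [-5.9, -1.0, 5.0]
opening: 0.001
grasp_force: 3.6
```

move_arm([
  [[0,0,0,0,0],[0,0,0,0,0],[0,0,0,0,0],[0,0,0,0,0],[0,0,0,0,0],[0,0,0,0,0],[0,0,0,0,0],[0,0,0,0,0],[0,0,0,0,0],[0,0,0,0,0]],
])

```text
time_s: 26.87
eef_pos: [0.5114, 0.1545, 0.2001]
eef_rot: [0.0, 0.989, 0.148, -0.0]
wrist_force: [-5.7, -1.8, 4.4]
opening: -0.002
grasp_force: 3.6
```

move_arm([
  [[0,-2,0,-3,0],[0,-4,0,-6,0],[0,-7,0,-10,0],[0,-10,0,-15,0],[0,-13,0,-20,0],[0,-17,0,-27,0],[0,-22,0,-36,0],[0,-28,0,-50,0],[0,-34,0,-65,0],[0,-40,0,-80,0]],
])

```text
time_s: 27.7
eef_pos: [0.4727, 0.1427, 0.2812]
eef_rot: [0.0, 0.989, 0.148, 0.0]
wrist_force: [-0.2, 0.2, -0.5]
opening: 0.003
grasp_force: 0.0
```

```bash
python3 -c "
from h import *
st();wall();ridge()"
```

```text
TCP abz [-47.2   0.5 281.2] F X,Y,Z -0.2 0.2 -0.5 open 0.003 grip 0.0 t 27.7
n 51 tilt 55.6 rim u [171.5 173.2 173.4] end u [201.2 201.3 200.2] wall n 144.9 axis n 132.9
below (n,u): [[138.1, 145.9], [138.4, 147.7], [137.9, 148.4], [138.5, 150.5], [138.2, 151.5], [137.9, 152.5], [137.9, 153.8], [137.9, 155.2], [137.8, 156.3], [143.7, 165.4], [144.2, 167.3], [145.0, 169.6]]
button side: first [ 20.6 219.1] [ 19.9 219.4] corner [  2.9 242.8] wall tilt 35.6 top tilt 36.2
rim c [ 11.9 210.3] bore mouth c [  9.9 213.2] top c [ -6.7 236.3]
flange rim [ 21.3 216.2] axis n-offset from rim 130.9 from stub surf (r~5.1) None shoulder along u 164.9 -> shoulder [ 12.7 210.2] tip [  1.2 226.6] gap rim-shoulder along u 0.5 button axis off -0.5
```

The button is home, aligned, and the plunger has come all the way up. The arm is clear of everything, so I'm handing in.

```bash
python3 -c "
from h import *
print(order.hand_in())"
```

```text
the job is handed in; nothing more can be done
None
```

I handed the job in at about 28 s, and no verdict came back. By my own measurements the orange button is home on the stub, and the plunger went down to the second stop and came fully back up. It was then held at the first stop (about 7 N) for over 1.6 s and let all the way up. The arm never went near the jar, vial or beaker, though I didn't re-measure where they stand.

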